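Hook a dropped flange washer out from behind a sander guard

ROBOT

A 6-joint arm with a two-finger parallel gripper is mounted at the origin on the work surface. World frame = base frame: x ahead of the robot, y to its left, z up, the work surface at z = 0. Lengths are in m, angles in rad, forces in N, time in s.
With the tool pointing down it reaches from about 0.3 to 0.775 m from the base axis. Payload 14.6 kg.
Tool frame: the origin (TCP) lies at the very end of the fingers, on their centre line; the grasp point (between the pads) lies 19 mm behind it (pinch_z is the distance from the TCP to the grasp point, in m); z points along the fingers, y is the direction in which the jaws open and shut (so a half turn about z gives the same grasp; the last joint's range is limited). The gripper opens to 94 mm and grips with 3 to 60 N. Pads are 16 mm wide; open, the fingers measure 119 mm over their backs; the gripper's body (75 mm by 177 mm) begins 78 mm behind the grasp point.
Start: joints at [-1.269, 0.3, 1.521, -0, 1.321, -0.067], TCP at [0.198, -0.513, 0.205] pointing down, gripper open.
Joint ranges: [-3.03, 3.03], [-0.79, 2.21], [0.23, 2.52], [-1.04, 4.18], [0, 3.07], [-2.55, 2.55]. Speed limits (rad/s): [2.22, 2.22, 2.57, 3.14, 3.14, 3.14].

INTERFACE

Orientations are given as [roll, pitch, yaw] about the fixed x, y, z axes, in that order (R = Rz(yaw) Ry(pitch) Rx(roll)).
In Python, from station import get_obs, camera, hand_in, pinch_z gives the robot as it stands.
- The arm moves only by the tool servo_tool, never from a script. Its argument "moves" is a list that holds one entry, the list of rows, each a list of 7 numbers: the turn, a rotation vector about the tool's x, y, z normalised to -1 to 1, where 1 is pi/2 rad, then the shift along the tool's x, y, z normalised to -1 to 1, where 1 is 500 mm, then the closure, from 0 (fully open) to 1 (shut). In form: [[[rx, ry, rz, x, y, z, hand], ...]]. A call has 1 to 12 rows; each row is the pose to reach, as a shift and turn from the pose measured when the call began, along the tool's axes at that moment; what a row does not reach only later rows make up. A row lasts 1/12 s, in which the tool goes at most 41.7 mm and 7.16 degrees, less where a joint would pass 70% of its speed; a pose out of reach is approached as far as the arm can. A call with a number of a shift or a turn outside -1 to 1 is refused whole. A call with a gripper value outside its range is refused whole. The fingers move at their own pace and stop on an object; "squeeze" is the grip in N (left out, the last holds). Time passes only in rows, so rows that repeat a pose let the fingers close. It gives the time, the measured TCP pose, the force and the opening at its end, in the units of the state.
- get_obs(): the state, without advancing time (a new reading comes with each control period).
- camera(name): name is "scene" or "side" or "wrist"; returns a dict with "color" (400x640x3 uint8, red, green, blue), "intrinsics" (3x3 intrinsics, pixels), "rvec" (rotation vector, rad) and "tvec" (3), from world to camera coordinates, as OpenCV has them. Camera axes: x right, y down, z forward; pixel columns grow to the right and rows downward; lengths in m; the calibration is good to about 2 mm. The wrist camera is an equidistant fisheye: a pixel r from the principal point sees the ray r / f radians off the axis. A picture is of the moment at which its call begins. There is no depth.
- hand_in(): hands the job in, once; it reports no verdict.
The state is a dict: "time_s": time; "qpos": joint angles; "joint_vel": joint speeds; "tau": joint torques, N m; "ee_pos": TCP position; "eef_rot": TCP orientation; "force": force on the tool from outside, world axes, zero at the start; "moment": the same for the moment, N m; "grip_width": finger opening in m.
Only numpy, scipy, OpenCV 4.12 (cv2) and the standard library are available. Lean on these libraries where they do the work, as an engineer would, in place of code of your own. Each camera call takes 0.05 s, during which the arm holds its last target.

TASK

A steel flange washer has dropped behind the clear guard of the small drum sander: first turn the isolator handle until its pointer is at the OFF mark (the long raised bar) and leave it there. Then take the hooked rod from its rack, reach in under the guard and gently draw the washer out with it until it lies flat on the open part of the base plate, wholly clear of the guard, and hang the rod back in its rack. Do not push against the guard, do not touch the washer with the gripper, and leave the other things on the bench where they are.

Things in the scene. Friction and masses are not known exactly. Their poses are not given: they have to be found in the camera images.
- machine: Drum sander drive, fixed: grey steel base plate 260 x 430 x 12 mm with clear guard, sanding drum and green motor. Origin: on the plate's underside below the middle of the guard's mouth; z up, y points out of the mouth, x along it. The plate spans x -130..130, y -250..180 mm, top level at z = 12. From y = 0 to 180 it is open. The drum, behind y = -150, is out of the way.
- guard: Clear plastic tunnel with aluminium edges, fixed on the plate; origin and axes as the machine. Open only at the mouth (y = 0), closed back to y = -225 mm. The mouth is 200 mm wide inside (x -100..100) and 98 mm high (plate top z = 12 to lip z = 110); top outside z = 122. Pushing it with over 15 N is too much.
- mouth (a point): Middle of the guard's mouth at the level of the plate's top; axes as the machine.
- washer_center (a point): Centre of the loose steel flange washer, half-way up: outer diameter 50, bore 24, thickness 6 mm, about 50-100 g. It starts flat on the plate under the guard, its centre 70 to 100 mm in from the mouth and up to 35 mm to either side.
- rod_bar (a point): Centre of the wooden T-handle bar of the loose hooked rod: bar 116 mm long along x, 24 wide along y, 18 high along z. A steel shaft (diameter 8) runs from it straight to (0, 0, -150) mm, bends (diameter 6) to (0, -65, -187.5), then a hook turns down to hook_tip; all in the plane x = 0, so -y is the side to which it reaches. It starts upright in the rack, axes as the rack's.
- hook_tip (a point): Centre of the hook's round end (radius 3 mm), at (0, -54, -206.6) mm in the axes of rod_bar. The hook is 22 mm long and fits loosely into the washer's bore; lower it until it is felt to rest on the plate, pressing no harder than 40 N. Axes as rod_bar.
- rack_seat (a point): Centre of the rod's bar when it hangs in the rack, 240 mm above the bench. Wooden rack, fixed: foot 130 x 110 mm, two uprights 10 mm thick (x), 70 wide (y) at x = -44 and 44; each has a top notch 34 mm wide in y, floor 9 mm below this point, cheeks to 5 mm above it. The bar lies along x across both notches, the shaft hangs between. Either way round will do.
- isolator_handle (a joint): Turn of the isolator's black handle, rad, growing clockwise seen from above; it stays where it is left (friction about 0.05 N m). 0: pointer at the ON mark (small round stud). 1.2: pointer at the OFF mark (long raised bar); within 0.12 counts as off. Stops at -0.35 and 1.7.
- isolator_grip (a point): Middle of the handle's grip, on its vertical turning axis, 84 mm above the bench. The grip is a bar 50 mm long, 14 mm wide and 28 mm high (from 14 below to 14 above this point); its x axis runs along the bar to the pointer nose, 34 mm from the axis at most. It stands on a grey box 100 x 100 x 60 mm that is fixed.
- off_mark (a point): The OFF mark on top of the isolator box: a white raised bar 16 mm long, 41 mm from the handle's axis, 64 mm above the bench.
- glue_at (a point): Bystander: amber glue bottle, 60 mm wide, 170 mm tall; the point is under its middle (so for all bystanders: at their underside).
- tape_at (a point): Bystander: roll of paper tape lying flat, 100 mm wide, 25 mm high.
- driver_at (a point): Bystander: screwdriver lying on the bench.
- strip1_at (a point): Bystander: light wooden strip 180 x 25 x 18 mm.
- offcut_at (a point): Bystander: wooden offcut 60 x 40 x 22 mm.
- jar_at (a point): Bystander: glass jar with a dark lid, 70 mm wide, 80 mm tall.
- clamp_at (a point): Bystander: steel F-clamp lying flat, 220 mm long, 20 mm high.
- washer: The washer itself; origin in the middle of its underside.
- rod: The hooked rod, about 115 g; origin and axes as rod_bar. Leaned by 30 degrees about its x axis, lower end towards its -y side, its long bent part is level and its hook points straight down. Held by the middle of the bar, fingers on the faces 24 mm apart, it does not turn about x, but may swing a few degrees sideways in the grip (about y): look again where the tip is once it is leaned.
Things that resemble listed ones, but are neither listed nor needed, are in the scene too. There is more than one size of the part that bears isolator_handle; the job needs the smaller.

How it is judged:
On the way, in this order (a step that is already met when the one before it is completed fails the run):
1. the isolator pointer is at the OFF mark (value of joint isolator_handle between 1.08 and 1.32 rad), for 0.2 s.
2. the hook of the rod is in under the guard (y of hook_tip in the frame of machine between -0.22 and -0.03 m and x of hook_tip in the frame of machine between -0.115 and 0.115 m and z of hook_tip in the frame of machine below 0.12 m), for 0.1 s.
3. the washer lies flat on the open plate, clear of the guard (y of washer_center in the frame of machine between 0.027 and 0.165 m and x of washer_center in the frame of machine between -0.125 and 0.125 m and z of washer_center in the frame of machine between 0.011 and 0.021 m and angle between washer_center's own z axis and vertical below 0.12 rad), for 0.2 s.
4. the rod hangs in its rack again (horizontal distance between rod_bar and rack_seat below 0.022 m and z of rod_bar in the frame of rack_seat between -0.006 and 0.008 m and angle between rod_bar's own z axis and vertical below 0.12 rad and angle between the x axis of rod_bar and the x axis of rack_seat, either way round below 0.3 rad), for 0.2 s.
At the end, for the whole second after the job is handed in: Isolator within 0.12 rad of OFF (1.2). Washer flat (0.12 rad) and still on the plate, centre 27-165 mm out from the mouth, within 125 mm of the middle line. Rod still and upright in the rack: bar within 22 mm of the seat sideways, -6 to 8 mm in height, along its x within 0.3 rad (all of step 1 and all of step 3 and all of step 4 and linear speed of washer below 0.02 m/s and linear speed of rod below 0.03 m/s); the robot touches nothing.
It fails at once if the hook is in under the guard while the isolator is not off (y of hook_tip in the frame of machine between -0.22 and -0.03 m and x of hook_tip in the frame of machine between -0.115 and 0.115 m and z of hook_tip in the frame of machine below 0.12 m and not (value of joint isolator_handle between 1.08 and 1.32 rad)).
It fails at once if the gripper or arm touches the washer (contact force between any of the fingers, the arm and washer above 0.3 N).
It fails at once if the guard is pushed with more than 15 N (contact force between anything else and guard above 15 N).
It fails at once if the rod or washer is pressed against the machine with more than 40 N (contact force between any of rod, washer and machine above 40 N).
It fails at once if a bystander is moved by more than 30 mm (distance of any of glue_at, tape_at, driver_at, strip1_at, offcut_at, jar_at, clamp_at from where it was at the start of the episode above 0.03 m).
It also fails if it takes over 66 s, if anything falls off the work surface, if the arm or the gripper's body presses on something with over 40 N, if the wrist force passes 120 N, or if a joint passes its speed limit or range.

## Working session

There is one attempt and no reset: what is moved stays moved. The work goes in short steps, Python scripts to look and compute and a tool call to move; the robot and the scene stay as the last step left them, time stands still between calls to the robot, and variables do not carry over. Pictures are saved under pics/ and viewed, and the job is handed in when it is done.

Besides the shell and the picture viewer there is one more tool, called after ">>>" by a JSON object that holds its "op" and its "data". servo_tool: Moves the arm, as the interface text tells. Scaled input: -1 to 1 covers 500 mm each way for a shift and pi/2 rad each way for a turn. Its arguments: {"type":"object","properties":{"moves":{"type":"array"},"squeeze":{"type":"number"}},"required":["moves"]}

```bash
ls; mkdir -p pics
python3 - <<'E'
from station import get_obs,camera,pinch_z
import cv2,numpy as np
print(get_obs(),pinch_z)
for n in ["scene","side","wrist"]:
    c=camera(n); cv2.imwrite(f"pics/{n}0.png",c["color"][:,:,::-1]); print(n,c["intrinsics"],c["rvec"],c["tvec"])
E
```

```text
pics
{'time_s': 0.0, 'qpos': array([-1.26861905e+00,  3.00487082e-01,  1.52158746e+00,  1.06409786e-05,
        1.32071789e+00, -6.65595444e-02]), 'joint_vel': array([ 0.00170955, -0.00103199,  0.00011396, -0.000807  , -0.00096011,
        0.0008409 ]), 'tau': array([ 1.08856453e-03, -5.31806910e+01, -3.52737987e+01,  7.08793360e-02,
        2.44129321e-02, -8.02641716e-05]), 'ee_pos': array([ 0.19818047, -0.51276382,  0.20487487]), 'eef_rot': array([-3.14039621e+00, -9.00818762e-05,  3.68734129e-01]), 'force': array([-0.74018875, -0.71014628,  0.98777555]), 'moment': array([-0.04946651,  0.00898652, -0.02345491]), 'grip_width': 0.09393254584467974} 0.0188
scene [[434.77678135   0.         318.17444018]
 [  0.         434.77678135 198.49553658]
 [  0.           0.           1.        ]] [ 1.01416748  2.60964189 -0.85860528] [ 0.37415987 -0.22388228  1.40687534]
side [[390.29779231   0.         319.29485315]
 [  0.         390.29779231 206.74907864]
 [  0.           0.           1.        ]] [ 0.52399131 -2.49530587  1.41639519] [0.49687225 0.24740974 1.04185372]
wrist [[309.70691629   0.         318.40193851]
 [  0.         309.70691629 201.89810404]
 [  0.           0.           1.        ]] [-2.38768611  1.63694812  0.23782583] [-0.54930896 -0.02891831  0.39278827]
```

View pics/scene0.png

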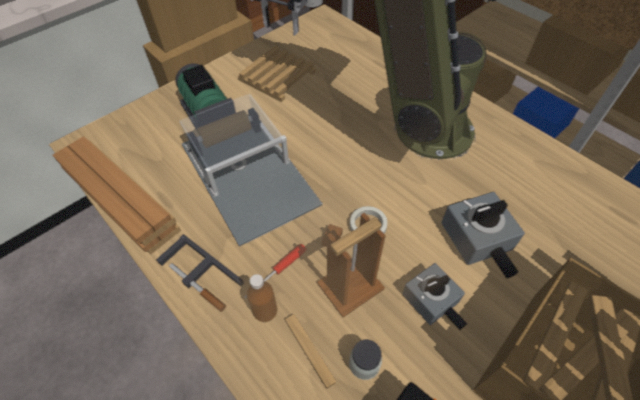

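View pics/side0.png

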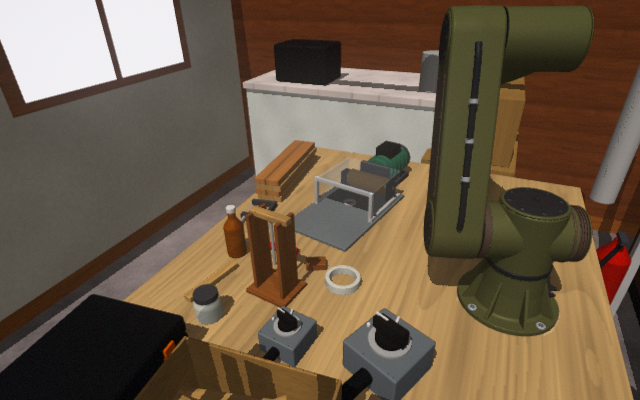

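View pics/wrist0.png

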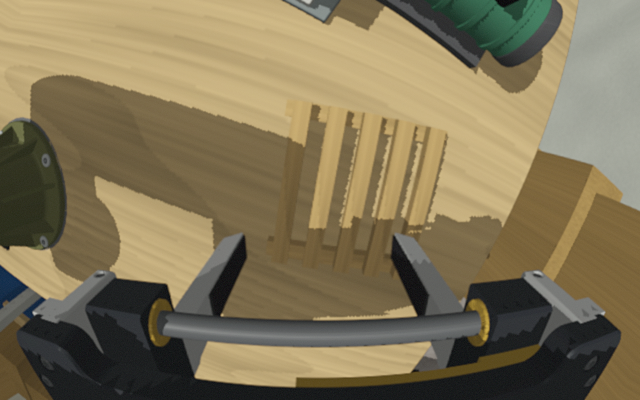

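The scene picture shows the machine at (245,175), the rack with the rod at (352,260), the small isolator at (434,292) and the large one at (483,227). I'll enlarge these areas to measure them.

```bash
cat > h.py <<'E'
import numpy as np,cv2
from station import get_obs,camera,pinch_z
from scipy.spatial.transform import Rotation as Rn
def cam(n,save=None):
    c=camera(n)
    if save: cv2.imwrite(f"pics/{save}.png",c["color"][:,:,::-1])
    c["R"]=cv2.Rodrigues(np.array(c["rvec"]))[0]; c["n"]=n; return c
def ray(c,uv):
    K=c["intrinsics"];x=(uv[0]-K[0,2])/K[0,0];y=(uv[1]-K[1,2])/K[1,1]
    if c["n"]=="wrist":
        r=np.hypot(x,y); d=np.array([x/r*np.sin(r),y/r*np.sin(r),np.cos(r)]) if r>1e-9 else np.array([0,0,1.])
    else: d=np.array([x,y,1.])
    o=-c["R"].T@np.array(c["tvec"]).ravel(); d=c["R"].T@d; return o,d/np.linalg.norm(d)
def onz(c,uv,z):
    o,d=ray(c,uv); return o+d*(z-o[2])/d[2]
def tri(cs,uvs):
    A=np.zeros((3,3));b=np.zeros(3)
    for c,uv in zip(cs,uvs):
        o,d=ray(c,uv);P=np.eye(3)-np.outer(d,d);A+=P;b+=P@o
    x=np.linalg.solve(A,b)
    return x,[np.linalg.norm((np.eye(3)-np.outer(d,d))@(x-o)) for o,d in (ray(c,u) for c,u in zip(cs,uvs))]
def proj(c,p):
    q=c["R"]@np.array(p)+np.array(c["tvec"]).ravel();K=c["intrinsics"]
    if c["n"]=="wrist":
        r=np.hypot(q[0],q[1]);t=np.arctan2(r,q[2]);x,y=q[0]/r*t,q[1]/r*t
    else: x,y=q[0]/q[2],q[1]/q[2]
    return np.array([K[0,0]*x+K[0,2],K[1,1]*y+K[1,2]])
def crop(c,x0,y0,w,h,s,name):
    im=c["color"][y0:y0+h,x0:x0+w,::-1];cv2.imwrite(f"pics/{name}.png",cv2.resize(im,None,fx=s,fy=s,interpolation=cv2.INTER_CUBIC))
E
python3 - <<'E'
from h import *
s=cam("scene");d=cam("side")
crop(s,170,90,160,150,5,"s_mach");crop(s,310,190,160,150,4,"s_iso")
crop(d,230,290,100,80,8,"d_iso");crop(d,280,140,140,110,5,"d_mach");crop(d,230,190,140,120,5,"d_rack")
E
```

```text
(no output)
```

View pics/s_mach.png

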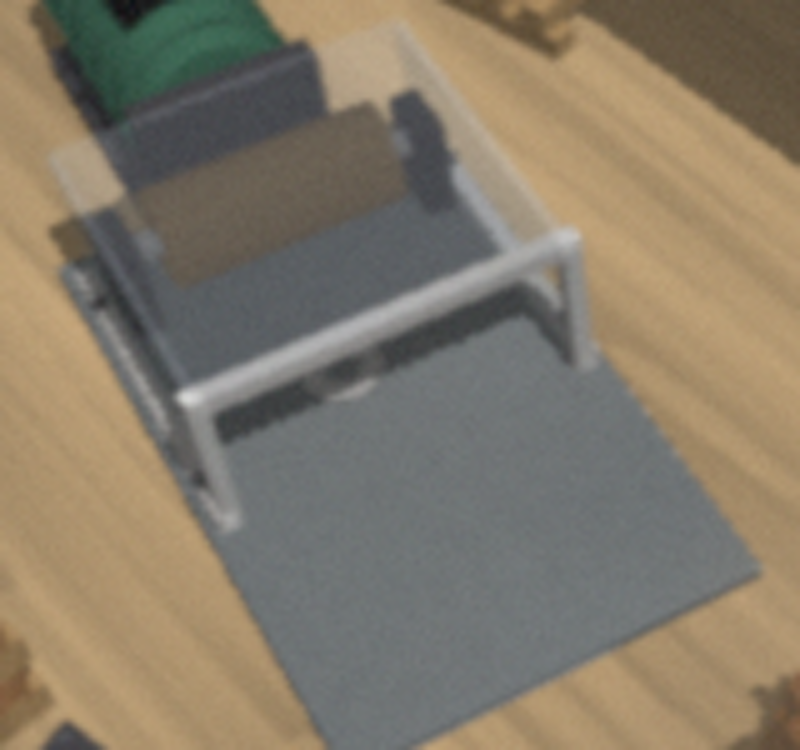

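View pics/s_iso.png

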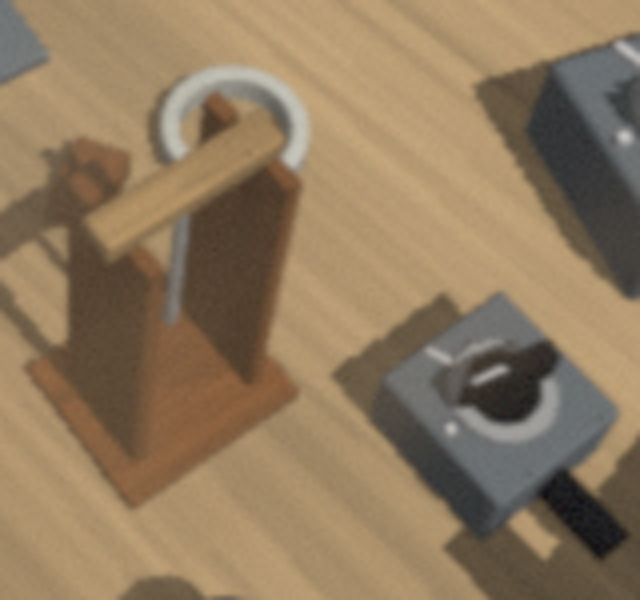

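View pics/d_iso.png

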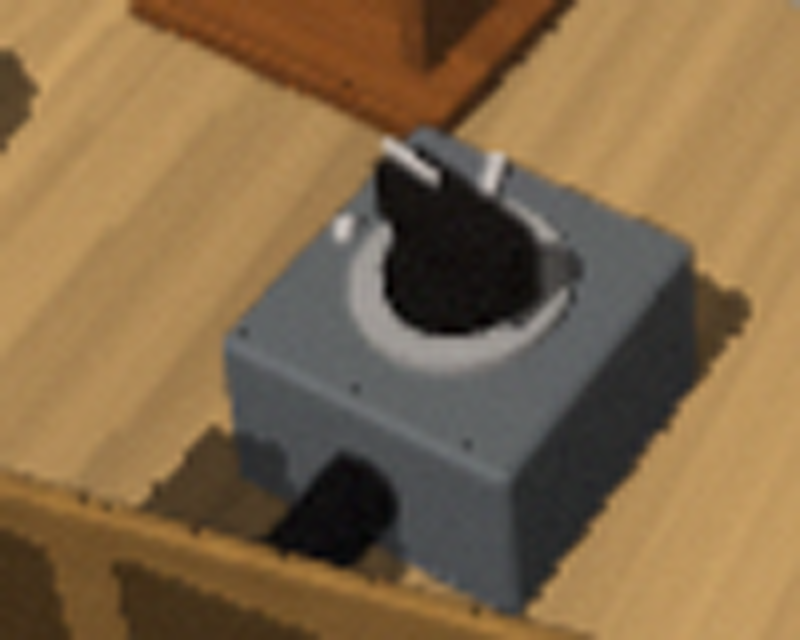

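View pics/d_mach.png

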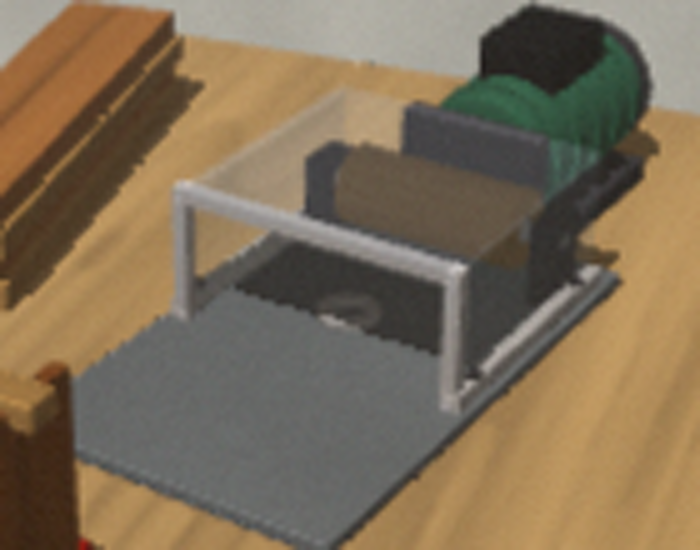

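View pics/d_rack.png

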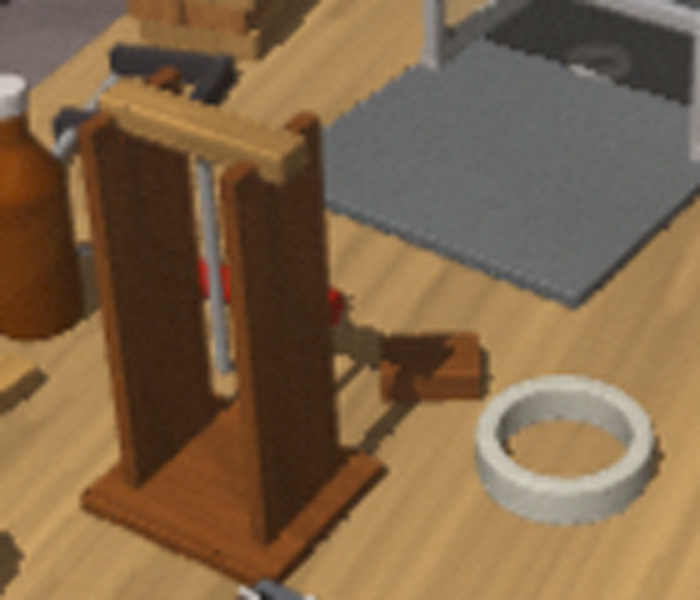

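Run:
```python
from h import *
np.set_printoptions(precision=4,suppress=True)
s=cam("scene");d=cam("side")
S=lambda x,y,o,k:(o[0]+(x+.5)/k-.5,o[1]+(y+.5)/k-.5)
for n,c in(("s",s),("d",d)): print(n,ray(c,(320,200)))
si=lambda x,y:S(x,y,(310,190),4); di=lambda x,y:S(x,y,(230,290),8); sm=lambda x,y:S(x,y,(170,90),5);dm=lambda x,y:S(x,y,(280,140),5);dr=lambda x,y:S(x,y,(230,190),5)
print("box s",[onz(s,si(*p),.06)[:2] for p in((385,380),(500,293),(617,410))])
print("box d",[onz(d,di(*p),.06)[:2] for p in((228,345),(425,130),(693,250),(515,480))])
print("off",tri([s,d],[si(438,355),di(493,168)]),"on",tri([s,d],[si(450,430),di(343,226)]))
print("off s,d",onz(s,si(438,355),.064),onz(d,di(493,172),.064)," on",onz(s,si(450,430),.064),onz(d,di(343,228),.064))
print("ptr",[onz(s,si(*p),.098)[:2] for p in((475,382),(507,368))],[onz(d,di(*p),.098)[:2] for p in((385,143),(437,180))])
print("bar ends",tri([s,d],[si(100,235),dr(105,92)]),tri([s,d],[si(277,140),dr(300,152)]))
print("bar top s",[onz(s,si(*p),.249)[:2] for p in((90,220),(110,245),(265,120),(285,140))])
print("bar top d",[onz(d,dr(*p),.249)[:2] for p in((105,95),(112,82),(292,152),(300,135))])
print("shaft low",onz(d,dr(222,370),.09), "foot s",[onz(s,si(*p),.0)[:2] for p in((30,370),(135,505),(298,392))])
print("foot d",[onz(d,dr(*p),.0)[:2] for p in((85,505),(275,590),(383,470))])
print("plate",onz(s,sm(760,570),.012),onz(d,dm(330,543),.012))
print("lip posts s",onz(s,sm(235,525),.012),onz(s,sm(590,365),.012)," d",onz(d,dm(183,318),.012),onz(d,dm(450,410),.012))
print("lip top s",[onz(s,sm(*p),.122) for p in((190,400),(570,238))],[onz(d,dm(*p),.122) for p in((185,187),(455,270))])
print("washer s",[onz(s,sm(*p),.018) for p in((345,395),(305,380),(382,372))],"d",[onz(d,dm(*p),.018) for p in((347,312),(318,310),(380,310),(347,328),(347,293))])
```

```text
s (array([0.9473, 0.505 , 1.0084]), array([-0.3905, -0.4385, -0.8095]))
d (array([0.1228, 0.9012, 0.7525]), array([ 0.3647, -0.7891, -0.4942]))
box s [array([0.5073, 0.3102]), array([0.4126, 0.3196]), array([0.4226, 0.4136])]
box d [array([0.5141, 0.403 ]), array([0.5034, 0.3075]), array([0.408 , 0.3188]), array([0.418 , 0.4119])]
off (array([0.4741, 0.3206, 0.0665]), [np.float64(0.0017240785331735905), np.float64(0.0017240785331736602)]) on (array([0.5047, 0.3559, 0.0643]), [np.float64(0.0011231359452487351), np.float64(0.0011231359452487312)])
off s,d [0.474  0.3216 0.064 ] [0.4741 0.318  0.064 ]  on [0.5053 0.3568 0.064 ] [0.5042 0.3551 0.064 ]
ptr [array([0.4886, 0.3531]), array([0.4685, 0.3598])] [array([0.4906, 0.3491]), array([0.4699, 0.3558])]
bar ends (array([0.6402, 0.2017, 0.2491]), [np.float64(0.0002561836715210045), np.float64(0.000256183671521144)]) (array([0.5265, 0.2155, 0.244 ]), [np.float64(0.006085693670817747), np.float64(0.0060856936708177595)])
bar top s [array([0.6377, 0.1918]), array([0.6402, 0.2089]), array([0.5295, 0.21  ]), array([0.531 , 0.2255])]
bar top 
[... 235 characters left out ...]
.6576, 0.2446]), array([0.5286, 0.2597]), array([0.517 , 0.1532])]
plate [ 0.4718 -0.0225  0.012 ] [ 0.4684 -0.0317  0.012 ]
lip posts s [ 0.6715 -0.2502  0.012 ] [ 0.4444 -0.2045  0.012 ]  d [ 0.6725 -0.2534  0.012 ] [ 0.4468 -0.2084  0.012 ]
lip top s [array([ 0.6722, -0.2525,  0.122 ]), array([ 0.4477, -0.2064,  0.122 ])] [array([ 0.6691, -0.2554,  0.122 ]), array([ 0.4492, -0.2098,  0.122 ])]
washer s [array([ 0.5698, -0.2816,  0.018 ]), array([ 0.5804, -0.3074,  0.018 ]), array([ 0.5427, -0.2811,  0.018 ])] d [array([ 0.5576, -0.2995,  0.018 ]), array([ 0.5789, -0.294 ,  0.018 ]), array([ 0.5358, -0.3118,  0.018 ]), array([ 0.5493, -0.2772,  0.018 ]), array([ 0.5679, -0.3268,  0.018 ])]
```

The pointer is at about -18° (joint value about 0.2). OFF is at about -75° and the isolator axis is near (0.4625, 0.361). Next I'll write a move helper and go there.

```bash
cat >> h.py <<'E'
def down(yawdeg): return Rn.from_euler('z',yawdeg,degrees=True)*Rn.from_euler('x',180,degrees=True)
def cur():
    o=get_obs(); return np.array(o["ee_pos"]),Rn.from_euler('xyz',o["eef_rot"]),o
def row(p,R,base=None):
    p0,R0=base or cur()[:2]
    w=(R0.inv()*R).as_rotvec()/(np.pi/2); t=R0.inv().apply(np.array(p)-p0)/.5
    n=max(np.linalg.norm(t)*.5/.0417,np.degrees(np.linalg.norm(w)*np.pi/2)/7.16)
    print(np.round(np.r_[w,t],4).tolist(),"rows>=%.1f"%n)
E
python3 - <<'E'
from h import *
row((.36,-.07,.27),down(100)); row((.4625,.361,.25),down(161.5))
E
```

```text
[-0.0001, -0.0001, -0.8763, 0.6212, -0.7098, -0.1292] rows>=11.4
[-0.0001, -0.0002, -1.5597, 1.1231, -1.4399, -0.089] rows>=21.9
```

>>> {"op": "servo_tool", "data": {"moves": [[[0,0,-0.3,0.2,-0.23,-0.12,0],[0,0,-0.876,0.621,-0.71,-0.129,0],[0,0,-0.876,0.621,-0.71,-0.129,0],[0,0,-0.876,0.621,-0.71,-0.129,0],[0,0,-0.876,0.621,-0.71,-0.129,0],[0,0,-0.876,0.621,-0.71,-0.129,0],[0,0,-0.876,0.621,-0.71,-0.129,0],[0,0,-0.876,0.621,-0.71,-0.129,0],[0,0,-0.876,0.621,-0.71,-0.129,0],[0,0,-0.876,0.621,-0.71,-0.129,0],[0,0,-0.876,0.621,-0.71,-0.129,0],[0,0,-0.876,0.621,-0.71,-0.129,0]]]}}

```text
time_s: 1.35
ee_pos: [0.3606, -0.0666, 0.2708]
eef_rot: [3.14, -0.0, 1.755]
force: [0.4, 0.5, -0.2]
grip_width: 0.0941
```

Run:
```python
from h import *
row((.4625,.361,.25),down(161.5))
```

```text
[0.0009, 0.0005, -0.6771, 0.8034, 0.3571, 0.0421] rows>=10.6
```

>>> {"op": "servo_tool", "data": {"moves": [[[0,0,-0.677,0.803,0.357,0.042,0],[0,0,-0.677,0.803,0.357,0.042,0],[0,0,-0.677,0.803,0.357,0.042,0],[0,0,-0.677,0.803,0.357,0.042,0],[0,0,-0.677,0.803,0.357,0.042,0],[0,0,-0.677,0.803,0.357,0.042,0],[0,0,-0.677,0.803,0.357,0.042,0],[0,0,-0.677,0.803,0.357,0.042,0],[0,0,-0.677,0.803,0.357,0.042,0],[0,0,-0.677,0.803,0.357,0.042,0],[0,0,-0.677,0.803,0.357,0.042,0]]]}}

```text
time_s: 2.27
ee_pos: [0.4623, 0.3641, 0.2492]
eef_rot: [3.141, 0.001, 2.821]
force: [-1.0, -1.0, 0.7]
grip_width: 0.094
```

Run:
```python
from h import *
c=cam("wrist","w1"); print(proj(c,(.4625,.361,.098)),proj(c,cur()[0]),ray(c,(320,200)),cur()[:1])
```

```text
[315.12521483 189.50817047] [320.64094486 244.92858655] (array([0.38421293, 0.39094358, 0.42878579]), array([ 0.26542029, -0.08313515, -0.96054184])) (array([0.46250016, 0.36635566, 0.24840598]),)
```

View pics/w1.png

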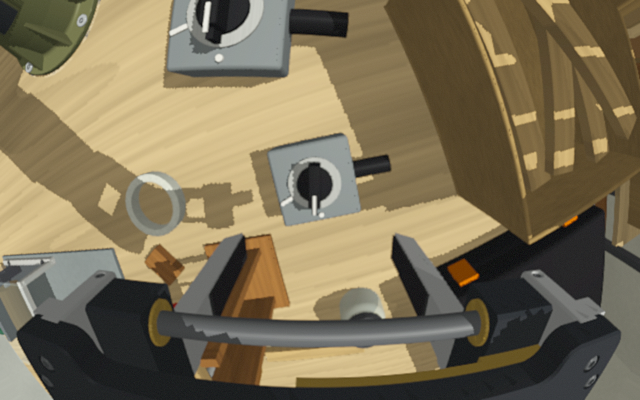

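Run:
```python
from h import *
c=cam("wrist"); crop(c,255,120,120,110,6,"w1c")
```

```text
(no output)
```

View pics/w1c.png

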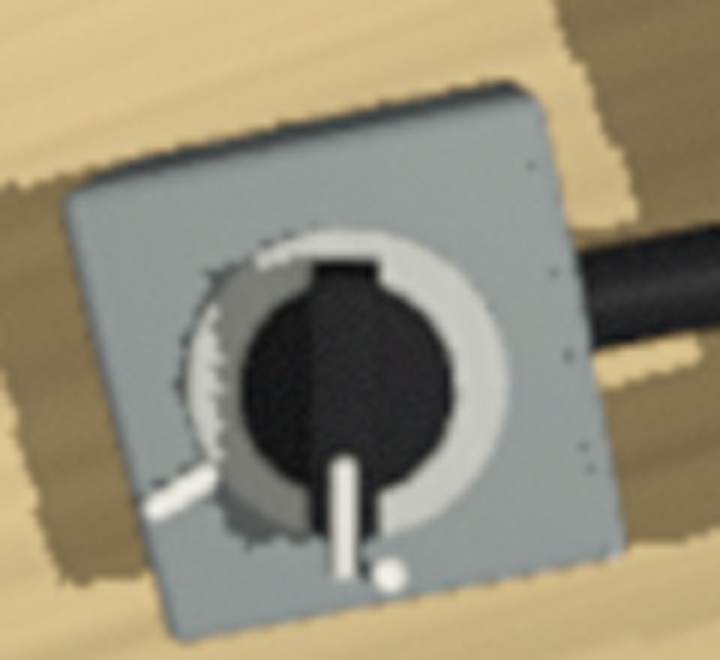

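Run:
```python
from h import *
np.set_printoptions(precision=4,suppress=True)
c=cam("wrist"); f=lambda x,y,z:onz(c,(255+(x+.5)/6-.5,120+(y+.5)/6-.5),z)[:2]
B=np.array([f(*p,.06) for p in((65,195),(537,88),(622,550),(175,640))]);print(B,B.mean(0))
a=f(348,384,.06);print("ring",a); 
r=B.mean(0)
off=f(180,490,.064);on=f(390,575,.064);p=f(343,575,.098);q=f(343,455,.098);t=f(345,262,.07)
an=lambda v:np.degrees(np.arctan2(v[1],v[0]))
for ax in (r,a): print(off,on,p,q,an(off-ax),an(on-ax),an(p-ax),an(p-q),np.linalg.norm(off-ax),np.linalg.norm(on-ax))
print(cur()[0])
```

```text
[[0.4078 0.3152]
 [0.4175 0.4112]
 [0.5147 0.3998]
 [0.5042 0.3038]] [0.4611 0.3575]
ring [0.463  0.3566]
[0.4723 0.3172] [0.5033 0.3523] [0.4894 0.3475] [0.4673 0.355 ] -74.4041926795851 -6.9997087696935605 -19.409131030459193 -18.69752916965987 0.04183734375522893 0.042517996501515214
[0.4723 0.3172] [0.5033 0.3523] [0.4894 0.3475] [0.4673 0.355 ] -76.66056474399498 -6.135796275078802 -19.0591603790358 -18.69752916965987 0.04054244035277132 0.040539324555452935
[0.4622 0.362  0.2489]
```

Run:
```python
from h import *
row((.4625,.358,.13),down(161)); row((.4625,.358,.076),down(161))
```

```text
[-0.0003, 0.0002, 0.0067, -0.003, -0.0072, 0.2379] rows>=2.9
[-0.0003, 0.0002, 0.0067, -0.003, -0.0072, 0.3459] rows>=4.1
```

>>> {"op": "servo_tool", "data": {"moves": [[[0,0,0.007,-0.003,-0.007,0.08,0.3],[0,0,0.007,-0.003,-0.007,0.16,0.5],[0,0,0.007,-0.003,-0.007,0.238,0.5],[0,0,0.007,-0.003,-0.007,0.3,0.5],[0,0,0.007,-0.003,-0.007,0.346,0.5],[0,0,0.007,-0.003,-0.007,0.346,0.5],[0,0,0.007,-0.003,-0.007,0.346,1],[0,0,0.007,-0.003,-0.007,0.346,1],[0,0,0.007,-0.003,-0.007,0.346,1],[0,0,0.007,-0.003,-0.007,0.346,1],[0,0,0.007,-0.003,-0.007,0.346,1]]], "squeeze": 12}}

```text
time_s: 3.33
ee_pos: [0.4629, 0.3583, 0.0771]
eef_rot: [3.141, 0.001, 2.81]
force: [0.0, -0.6, -1.2]
grip_width: 0.024
```

Run:
```python
from h import *
p,R,o=cur();print(p,o["eef_rot"],o["force"],o["grip_width"]); row((.4625,.358,p[2]),down(104.5)); row((.4625,.358,p[2]),down(150));
c=cam("wrist","w2")
```

```text
[0.46290694 0.35829874 0.0771491 ] [3.14063364e+00 1.41341305e-03 2.80950911e+00] [ 0.03714548 -0.60349694 -1.17282072] 0.02403255678973604
[0.001, 0.0005, 0.6275, 0.0006, -0.0008, -0.0] rows>=7.9
[0.0007, 0.0008, 0.1219, 0.0006, -0.0008, -0.0] rows>=1.5
```

View pics/w2.png

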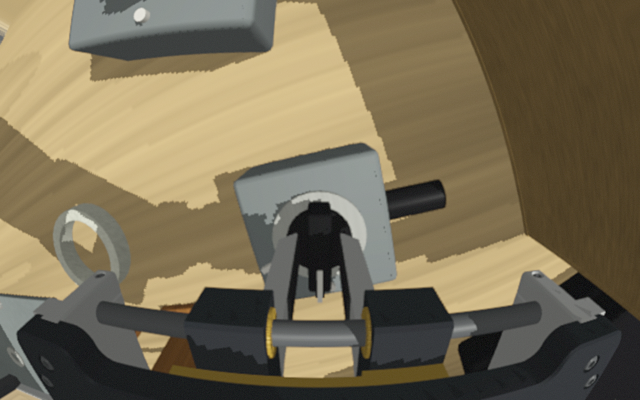

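The jaws straddle the grip and are still closing at 24 mm. I'll let them finish and then turn by 56.5°.

>>> {"op": "servo_tool", "data": {"moves": [[[0,0,0,0.0,0,0,1],[0,0,0,0,0,0,1],[0,0,0,0,0,0,1],[0,0,0.07,0,0,0,1],[0,0,0.14,0,0,0,1],[0,0,0.21,0,0,0,1],[0,0,0.28,0,0,0,1],[0,0,0.35,0,0,0,1],[0,0,0.42,0,0,0,1],[0,0,0.49,0,0,0,1],[0,0,0.56,0,0,0,1],[0,0,0.628,0,0,0,1]]], "squeeze": 15}}

```text
time_s: 4.38
ee_pos: [0.4624, 0.3582, 0.077]
eef_rot: [3.141, 0.0, 1.818]
force: [-4.0, 0.8, 2.8]
grip_width: 0.0141
```

>>> {"op": "servo_tool", "data": {"moves": [[[0,0,0,0,0,0,1]]]}}

```text
time_s: 4.47
ee_pos: [0.4623, 0.3581, 0.0771]
eef_rot: [3.142, 0.0, 1.813]
force: [1.7, 1.9, -3.8]
grip_width: 0.0141
```

Run:
```python
from h import *
p,R,o=cur();print(np.degrees(o["eef_rot"]),o["force"],o["moment"],o["grip_width"])
row((.4625,.358,p[2]),down(104.5))
```

```text
[1.79995143e+02 2.59453372e-02 1.03862445e+02] [ 1.65381162  1.87837019 -3.81161557] [ 0.26087202 -0.45534051  0.00757527] 0.014050700906927258
[0.0001, 0.0003, -0.0071, -0.0004, 0.0003, 0.0] rows>=0.1
```

The handle is turned to about -76°, which is OFF. Next I release, rise, and look at the marks and the rack.

>>> {"op": "servo_tool", "data": {"moves": [[[0,0,0,0,0,0,0.4],[0,0,0,0,0,0,0.4],[0,0,0,0,0,0,0.4],[0,0,0,0,0,-0.03,0.4],[0,0,0,0,0,-0.1,0.2],[0,0,0,0,0,-0.18,0],[0,0,0,0,0,-0.26,0],[0,0,0,0,0,-0.34,0],[0,0,0,0,0,-0.42,0],[0,0,0,0,0,-0.5,0],[0,0,0,0,0,-0.5,0]]]}}

```text
time_s: 5.38
ee_pos: [0.4633, 0.3589, 0.3356]
eef_rot: [3.13, -0.004, 1.815]
force: [0.4, -0.3, 0.1]
grip_width: 0.0837
```

Run:
```python
from h import *
c=cam("wrist","w3");crop(c,240,120,160,120,5,"w3c");d=cam("side");crop(d,230,180,140,190,4,"d3")
row((.5,.3,.35),down(140));row((.585,.207,.35),down(172.6))
```

```text
[0.0017, 0.0003, -0.4006, -0.1313, 0.0447, -0.0434] rows>=5.0
[0.0016, 0.0008, -0.7628, -0.3528, 0.1649, -0.0432] rows>=9.6
```

View pics/w3.png

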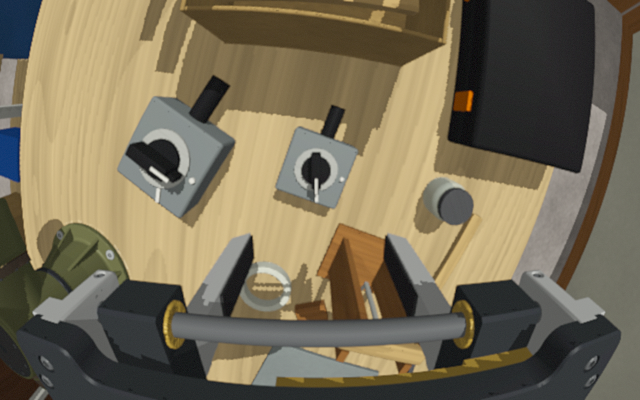

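View pics/w3c.png

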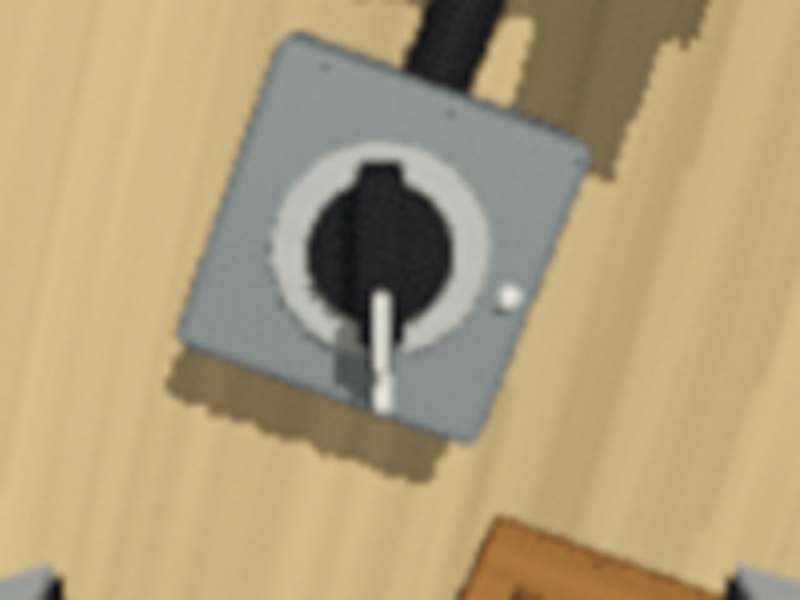

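View pics/d3.png

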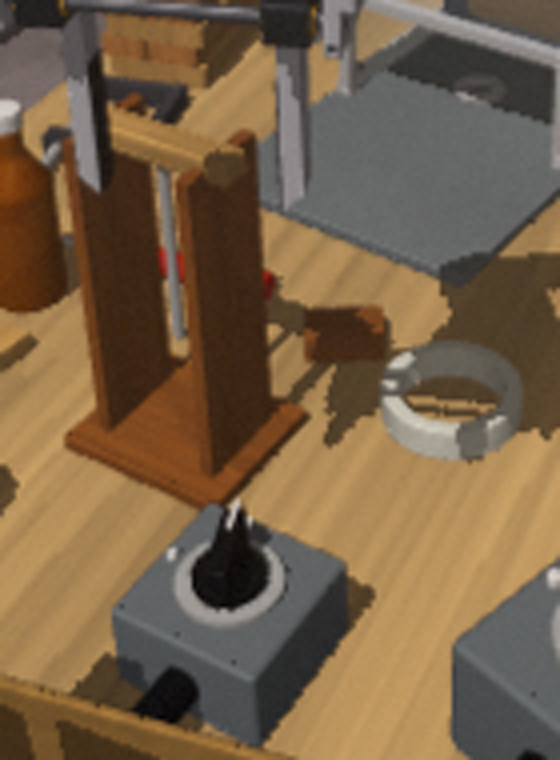

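Run:
```python
from h import *
d=cam("side");s=cam("scene")
for yw in(-7.2,172.8):
  R=Rn.from_euler('z',yw,degrees=True);b=np.array([.584,.207,.24])
  for c in (d,s): print(yw,c["n"],[np.round(proj(c,b+R.apply(np.array(q)/1000))) for q in((0,0,0),(0,0,-150),(0,-65,-187.5),(0,-54,-206.6))])
crop(s,310,190,100,120,5,"s3")
```

```text
-7.2 side [array([269., 217.]), array([274., 264.]), array([289., 262.]), array([287., 269.])]
-7.2 scene [array([356., 236.]), array([352., 270.]), array([336., 257.]), array([338., 264.])]
172.8 side [array([269., 217.]), array([274., 264.]), array([260., 289.]), array([263., 292.])]
172.8 scene [array([356., 236.]), array([352., 270.]), array([369., 297.]), array([365., 297.])]
```

View pics/s3.png

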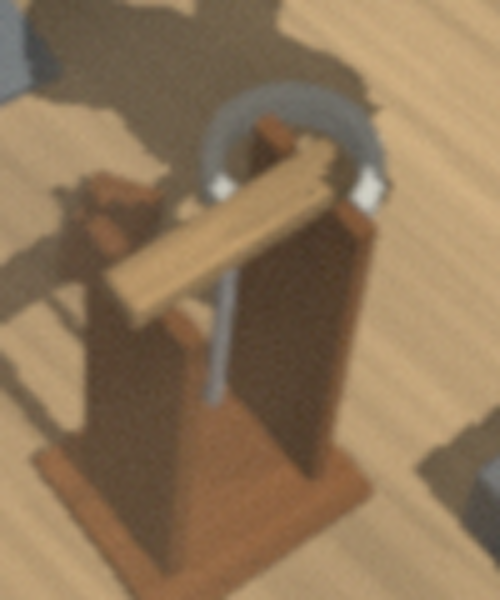

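>>> {"op": "servo_tool", "data": {"moves": [[[0,0,-0.08,0,0.0,-0.03,0],[0,0,-0.16,-0.05,0.02,-0.043,0],[0,0,-0.24,-0.1,0.04,-0.043,0],[0,0,-0.32,-0.15,0.06,-0.043,0],[0,0,-0.4,-0.2,0.08,-0.043,0],[0,0,-0.48,-0.25,0.1,-0.043,0],[0,0,-0.56,-0.3,0.13,-0.043,0],[0,0,-0.64,-0.353,0.165,-0.043,0],[0,0,-0.72,-0.353,0.165,-0.043,0],[0,0,-0.763,-0.353,0.165,-0.043,0],[0,0,-0.763,-0.353,0.165,-0.043,0],[0,0,-0.763,-0.353,0.165,-0.043,0]]]}}

```text
time_s: 6.58
ee_pos: [0.5845, 0.2066, 0.346]
eef_rot: [-3.139, -0.003, 3.01]
force: [-0.5, -0.2, 0.4]
grip_width: 0.0939
```

Run:
```python
from h import *
p,R,o=cur();print(p,np.degrees(o["eef_rot"]));c=cam("wrist","w4");print(proj(c,(.584,.207,.249)))
```

```text
[0.58447034 0.20657919 0.34597331] [-1.79848833e+02 -1.78547623e-01  1.72451674e+02]
[318.38474512 202.34512423]
```

View pics/w4.png

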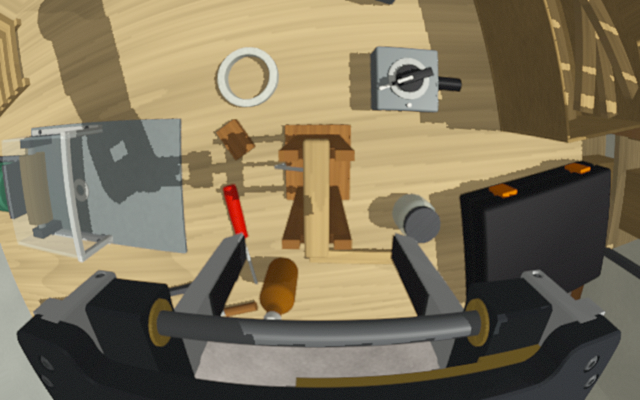

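The bar spans (304..330, 138..257). The hook at (288,167) points left, towards the machine. I'll measure the bar and the machine from this view.

Run:
```python
from h import *
np.set_printoptions(precision=4,suppress=True)
c=cam("wrist");crop(c,260,110,120,160,4.5,"w4c");crop(c,0,100,200,170,4,"w4m");d=cam("side");crop(d,280,140,140,110,5,"d4");s=cam("scene");crop(s,170,90,160,150,5,"s4")
```

```text
(no output)
```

View pics/w4c.png

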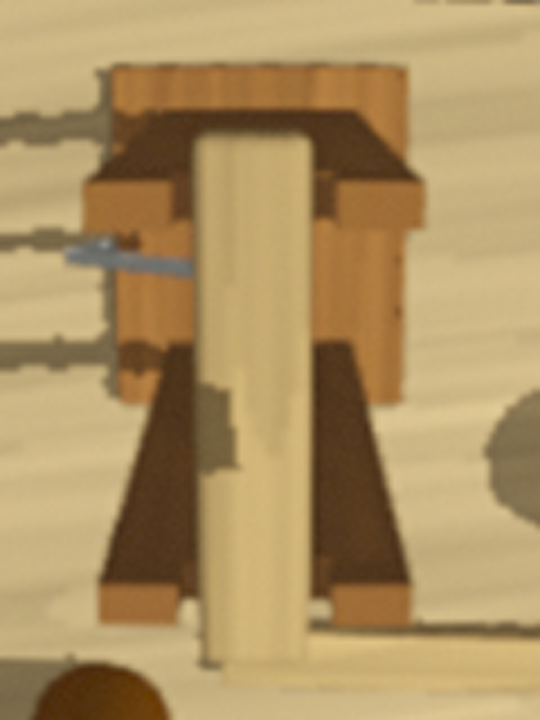

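View pics/w4m.png

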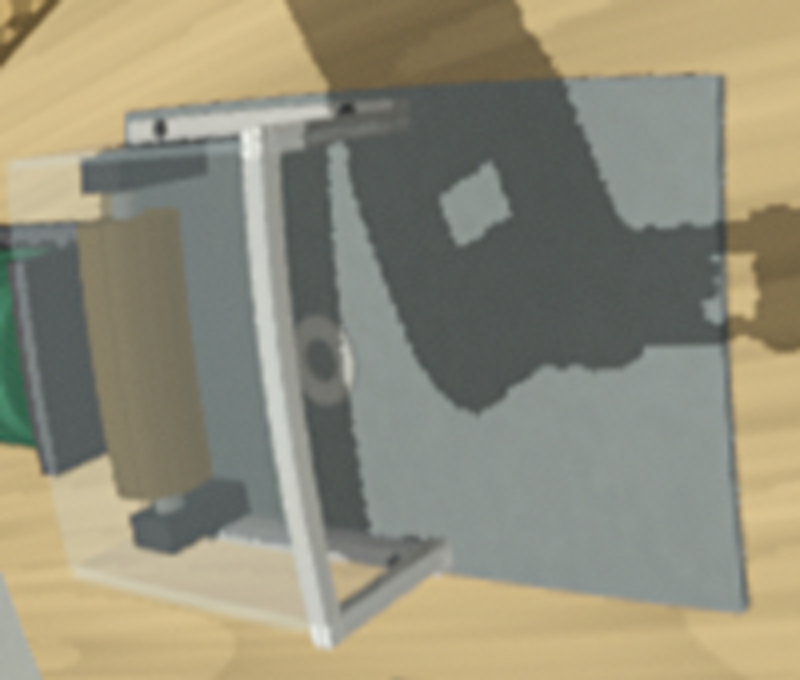

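View pics/d4.png

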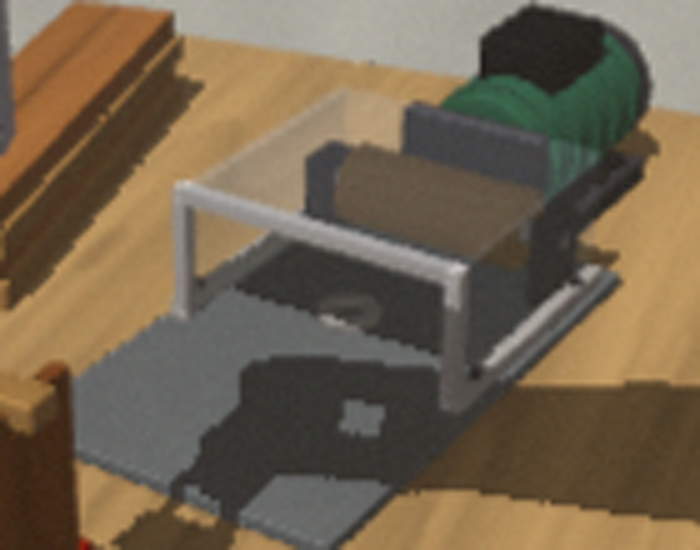

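Run:
```python
from h import *
np.set_printoptions(precision=4,suppress=True)
c=cam("wrist")
b=lambda x,y,z:onz(c,(260+(x+.5)/4.5-.5,110+(y+.5)/4.5-.5),z)[:2]
m=lambda x,y,z:onz(c,(0+(x+.5)/4-.5,100+(y+.5)/4-.5),z)[:2]
B=np.array([b(*p,.249) for p in((195,135),(312,135),(310,662),(202,662))]);print(B,B.mean(0),np.degrees(np.arctan2(*((B[3]+B[2]-B[0]-B[1])[::-1]))))
print("uprights top",[b(*p,.245) for p in((85,182),(422,180),(100,585),(412,585))],"outer",[b(*p,.245) for p in((85,225),(422,225),(100,622),(412,622))])
print("tip",b(70,257,.04),"bend",b(195,268,.09))
P=np.array([m(*p,.012) for p in((722,77),(745,608))]);print("plate",P)
print("lip",m(258,132,.122),m(325,640,.122))
print("washer",[m(*p,.018) for p in((352,360),(298,358),(320,315),(323,405),(323,360))])
cs=[cam("side"),cam("scene"),c]
print("lipc",[onz(cs[0],(280+(x+.5)/5-.5,140+(y+.5)/5-.5),.018)[:2] for x,y in((317,308),(382,308),(348,328),(348,293),(348,311))])
```

```text
[[0.5246 0.2012]
 [0.5277 0.2243]
 [0.6418 0.2099]
 [0.6387 0.1862]] [0.5832 0.2054] -7.328421806933164
uprights top [array([0.5313, 0.1773]), array([0.5399, 0.2454]), array([0.6192, 0.1661]), array([0.628 , 0.2343])] outer [array([0.5401, 0.176 ]), array([0.5491, 0.2444]), array([0.6281, 0.1645]), array([0.637 , 0.2335])]
tip [0.5775 0.1377] bend [0.5789 0.1853]
plate [[ 0.4706 -0.0236]
 [ 0.7202 -0.074 ]]
lip [ 0.4451 -0.2064] [ 0.6752 -0.2543]
washer [array([ 0.562 , -0.2784]), array([ 0.5544, -0.3215]), array([ 0.5347, -0.2949]), array([ 0.5824, -0.311 ]), array([ 0.5585, -0.3013])]
lipc [array([ 0.5807, -0.2965]), array([ 0.5354, -0.3152]), array([ 0.5486, -0.2775]), array([ 0.5672, -0.3271]), array([ 0.5575, -0.3012])]
```

Run:
```python
from h import *
row((.5836,.2053,.28),down(172.7)); row((.5836,.2053,.2215),down(172.7))
```

```text
[-0.0011, -0.0008, -0.0015, 0.0012, -0.003, 0.1345] rows>=1.6
[-0.0011, -0.0008, -0.0015, 0.0011, -0.0028, 0.2515] rows>=3.0
```

>>> {"op": "servo_tool", "data": {"moves": [[[0,0,0,0.001,-0.003,0.06,0.0],[0,0,0,0.001,-0.003,0.12,0.2],[0,0,0,0.001,-0.003,0.18,0.3],[0,0,0,0.001,-0.003,0.23,0.4],[0,0,0,0.001,-0.003,0.2515,0.5],[0,0,0,0.001,-0.003,0.2515,0.6],[0,0,0,0.001,-0.003,0.2515,1],[0,0,0,0.001,-0.003,0.2515,1],[0,0,0,0.001,-0.003,0.2515,1],[0,0,0,0.001,-0.003,0.2515,1],[0,0,0,0.001,-0.003,0.2515,1]]], "squeeze": 35}}

```text
time_s: 7.85
ee_pos: [0.5838, 0.2052, 0.2223]
eef_rot: [-3.14, -0.0, 3.012]
force: [-0.2, -0.1, -0.3]
grip_width: 0.0307
```

>>> {"op": "servo_tool", "data": {"moves": [[[0,0,0,0,0,0,1],[0,0,0,0,0,0,1]]]}}

```text
time_s: 8.02
ee_pos: [0.5839, 0.2052, 0.2226]
eef_rot: [-3.14, 0.0, 3.012]
force: [0.2, 0.9, 0.6]
grip_width: 0.024
```

```bash
cat >> h.py <<'E'
MO=np.array([.5595,-.229,0]);MY=-11.4
RM=Rn.from_euler('z',MY,degrees=True)
def m2w(p): return MO+RM.apply(np.array(p))
def w2m(p): return RM.inv().apply(np.array(p)-MO)
REL=Rn.from_euler('z',180,degrees=True)*Rn.from_euler('x',180,degrees=True)
TIP=np.array([0,-.054,-.2066]);BK=.0174
def toolpose(tip,yaw,lean,tipoff=TIP):
    Rr=Rn.from_euler('z',yaw,degrees=True)*Rn.from_euler('x',-lean,degrees=True)
    bar=np.array(tip)-Rr.apply(tipoff); R=Rr*REL
    return bar+R.apply([0,0,BK]),R
def rodtip(tipoff=TIP):
    p,R,o=cur(); Rr=R*REL.inv(); bar=p-R.apply([0,0,BK]); return bar+Rr.apply(tipoff),Rr,bar
E
python3 - <<'E'
from h import *
print(rodtip()[0])
p,R,o=cur(); row(p+[0,0,.13],R)
t,Rt=toolpose(m2w((0.013,.10,.10)),MY,30);print(t,w2m(t));row(t,Rt); row(t,Rt,(p+[0,0,.13],R))
d=cam("side");s=cam("scene");print("glue",onz(s,(263,315),.01),onz(d,(235,253),.01),"offcut",onz(d,(315,263),.02))
E
```

```text
[0.57691893 0.15146473 0.03347636]
[0.0, 0.0, 0.0, -0.0001, -0.0003, -0.26] rows>=3.1
[0.61995116 0.00503397 0.23685201] [0.013      0.24136537 0.23685201]
[0.3325, 0.0117, 0.0429, -0.1233, -0.3877, -0.028] rows>=4.9
[0.3325, 0.0117, 0.0429, -0.1233, -0.3874, 0.232] rows>=5.6
glue [0.79359995 0.12191243 0.01      ] [0.77913706 0.12377508 0.01      ] offcut [0.52195292 0.08181895 0.02      ]
```

>>> {"op": "servo_tool", "data": {"moves": [[[0,0,0,0,0,-0.03,1],[0,0,0,0,0,-0.08,1],[0,0,0,0,0,-0.14,1],[0,0,0,0,0,-0.2,1],[0,0,0,0,0,-0.26,1],[0,0,0,0,0,-0.26,1]]]}}

```text
time_s: 8.62
ee_pos: [0.5846, 0.2056, 0.359]
eef_rot: [3.139, 0.008, 3.012]
force: [0.2, 0.2, 0.1]
grip_width: 0.0234
```

Run:
```python
from h import *
p,R,o=cur();print(p,o["qpos"],o["force"],o["grip_width"]);t,Rt=toolpose(m2w((0.013,.10,.10)),MY,30);row(t,Rt)
t,Rt=toolpose(m2w((0.013,.16,.17)),MY,0);row(t,Rt)
s=cam("scene","s5");d=cam("side","d5")
for c in(s,d): print(proj(c,rodtip()[0]))
```

```text
[0.5845543  0.20556594 0.35896913] [ 2.79578692e-01  4.05513653e-01  1.03274199e+00 -1.20648109e-03
  1.69498613e+00 -1.16152954e+00] [0.23200191 0.21164211 0.14344824] 0.023447670838689202
[0.3348, 0.0165, 0.0417, -0.1201, -0.3891, 0.2444] rows>=5.7
[0.0016, 0.0051, 0.044, -0.1184, -0.4431, -0.0005] rows>=5.5
[338.8730065  236.52308036]
[284.12078504 230.97959226]
```

View pics/d5.png

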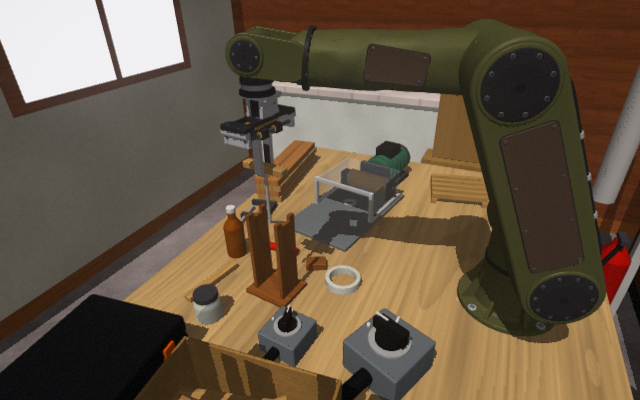

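The rod is lifted cleanly. Now I move over the open plate and lean it.

>>> {"op": "servo_tool", "data": {"moves": [[[0,0,0.01,-0.02,-0.07,0,1],[0,0,0.02,-0.04,-0.14,0,1],[0.02,0,0.03,-0.06,-0.21,0.02,1],[0.08,0.004,0.03,-0.08,-0.27,0.06,1],[0.14,0.008,0.035,-0.1,-0.33,0.1,1],[0.2,0.01,0.04,-0.12,-0.37,0.15,1],[0.26,0.014,0.042,-0.12,-0.389,0.2,1],[0.31,0.016,0.042,-0.12,-0.389,0.23,1],[0.335,0.0165,0.042,-0.12,-0.389,0.244,1],[0.335,0.0165,0.042,-0.12,-0.389,0.244,1],[0.335,0.0165,0.042,-0.12,-0.389,0.244,1]]]}}

```text
time_s: 9.63
ee_pos: [0.6181, 0.0051, 0.2296]
eef_rot: [-2.615, -0.009, 2.943]
force: [0.4, -0.8, -1.8]
grip_width: 0.0237
```

Run:
```python
from h import *
np.set_printoptions(precision=4,suppress=True)
p,R,o=cur();print(p,o["qpos"],o["force"],o["grip_width"]);t,Rr,b=rodtip();print("tip m",w2m(t),"bar m",w2m(b))
for n in("scene","side","wrist"):
    c=cam(n,n+"6"); print(n,proj(c,t),proj(c,b+Rr.apply([0,0,-.15])),proj(c,b+Rr.apply([0,-.065,-.1875])))
    u=proj(c,t).astype(int)
    crop(c,max(0,u[0]-70),max(0,u[1]-70),140,120,5,n+"6c"); print(max(0,u[0]-70),max(0,u[1]-70))
```

```text
[0.6181 0.0051 0.2296] [ 0.1548  0.5634  1.1781 -0.4883  1.6027 -1.1852] [ 0.3919 -0.8336 -1.7544] 0.02372332351102898
tip m [0.01   0.0993 0.0931] bar m [0.0113 0.2498 0.2446]
scene [260.9919 185.3178] [273.0775 199.9959] [259.9457 180.2259]
190 115
side [323.3465 203.5895] [309.6829 207.4796] [323.194  197.8687]
253 133
wrist [275.4185 180.0715] [319.3883 191.5098] [264.0495 183.7004]
205 110
```

View pics/wrist6.png

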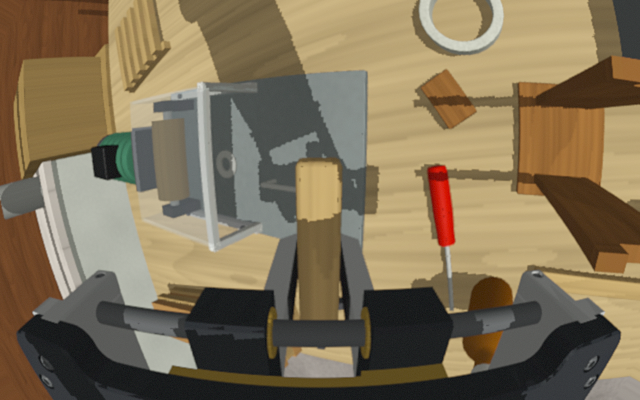

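View pics/scene6c.png

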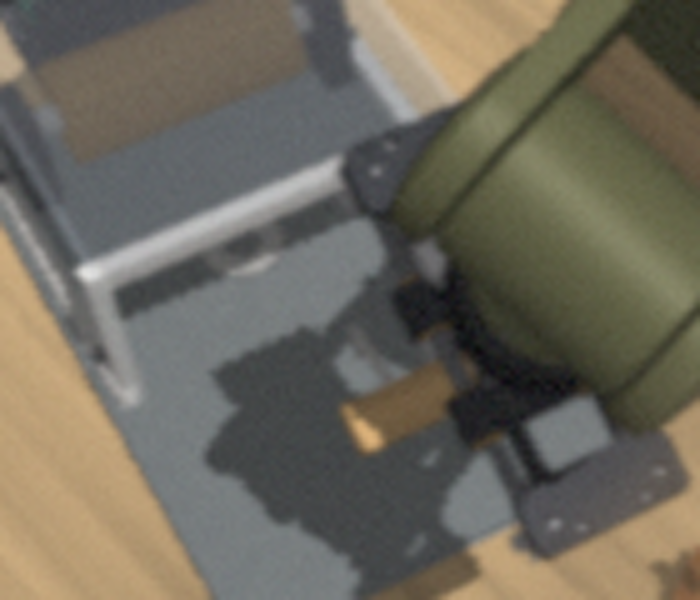

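View pics/side6c.png

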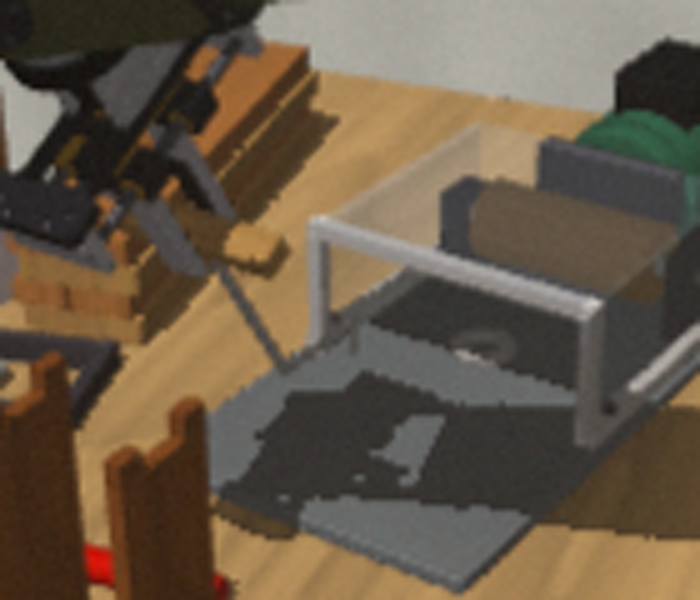

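The observed tip at (323.6,203) in the side view matches the prediction of (323.3,203.6). I'll go to just outside the mouth at low height.

Run:
```python
from h import *
print(w2m((.558,-.3012,.015)))
x,y,_=w2m((.558,-.3012,.015))
for yy,z in((.06,.036),(0,.034),(-.03,.034),(y,.034)):
    t,R=toolpose(m2w((x,yy,z)),MY,30); row(t,R)
```

```text
[ 0.01280045 -0.07107206  0.015     ]
[-0.0012, -0.003, 0.001, -0.0025, -0.0082, 0.1417] rows>=1.7
[-0.0012, -0.003, 0.001, -0.0026, -0.11, 0.2053] rows>=2.8
[-0.0012, -0.003, 0.001, -0.0027, -0.1619, 0.2354] rows>=3.4
[-0.0012, -0.003, 0.001, -0.0028, -0.233, 0.2766] rows>=4.3
```

>>> {"op": "servo_tool", "data": {"moves": [[[0,0,0,-0.002,-0.008,0.05,1],[0,0,0,-0.002,-0.008,0.1,1],[0,-0.002,0,-0.0025,-0.008,0.142,1],[0,-0.003,0,-0.0025,-0.04,0.162,1],[0,-0.003,0,-0.0026,-0.08,0.187,1],[0,-0.003,0,-0.0026,-0.11,0.205,1],[0,-0.003,0,-0.0027,-0.14,0.222,1],[0,-0.003,0,-0.0027,-0.162,0.235,1],[0,-0.003,0,-0.0027,-0.162,0.235,1]]]}}

```text
time_s: 10.53
ee_pos: [0.5937, -0.1246, 0.172]
eef_rot: [-2.616, 0.001, 2.941]
force: [-0.5, 0.7, -1.6]
grip_width: 0.0236
```

```bash
cat > look.py <<'E'
import sys
from h import *
np.set_printoptions(precision=4,suppress=True)
k=sys.argv[1]
p,R,o=cur();print(o["time_s"],"F",o["force"],o["grip_width"],"rpy",np.degrees(o["eef_rot"]));t,Rr,b=rodtip();print("tip m",w2m(t),"bar m",w2m(b))
for n in("side","wrist"):
    c=cam(n,n+k); u=proj(c,t);x0,y0=[max(0,int(v)-50) for v in u]
    crop(c,x0,y0,100,90,7,n+k+"c"); print(n,"tip pred",u,"in crop",(u-[x0,y0]+.5)*7-.5)
E
python3 look.py 7
```

```text
10.5333 F [-0.4667  0.7021 -1.6086] 0.023573144430770306 rpy [-149.9127    0.0338  168.5341]
tip m [ 0.0128 -0.0325  0.0353] bar m [0.0129 0.1178 0.187 ]
side tip pred [343.602  202.0301] in crop [357.2142 353.2104]
wrist tip pred [273.2571 180.9436] in crop [354.7999 359.6049]
```

View pics/side7c.png

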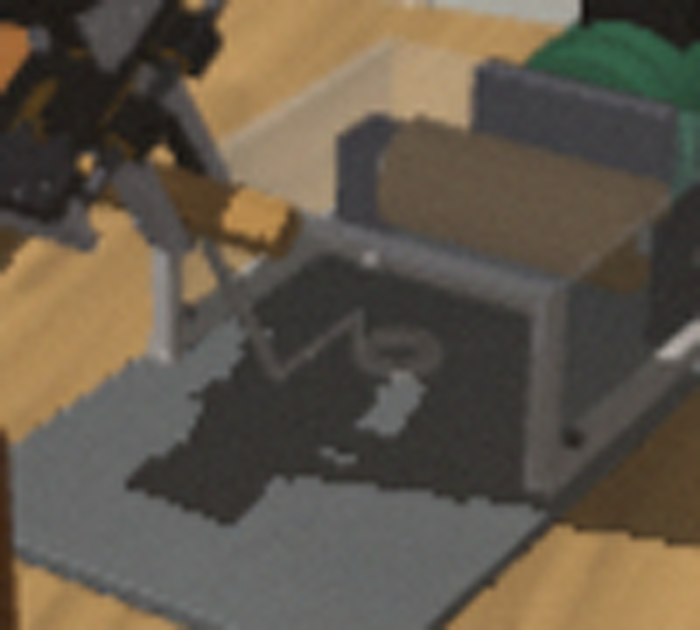

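View pics/wrist7c.png

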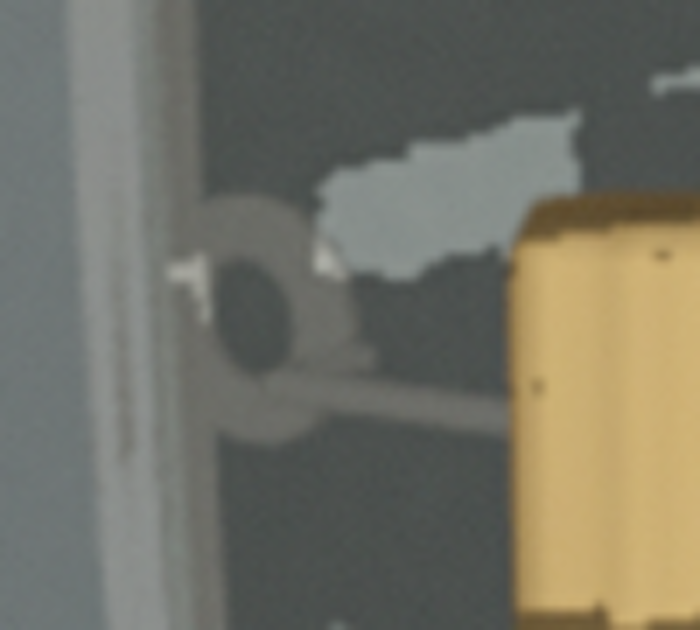

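Run:
```python
from h import *
np.set_printoptions(precision=4,suppress=True)
c=cam("wrist");d=cam("side")
w=lambda x,y,z:w2m(onz(c,(223+(x+.5)/7-.5,130+(y+.5)/7-.5),z))
s=lambda x,y,z:w2m(onz(d,(293+(x+.5)/7-.5,152+(y+.5)/7-.5),z))
print([w(*p,.018) for p in((252,315),(252,192),(268,445),(358,330))])
print([s(*p,.018) for p in((398,350),(355,345),(442,353),(400,378),(400,322))])
t,Rr,b=rodtip()
print("tip seen w",w(368,358,.0353),"bend",w(268,380,.055), "pred bend",w2m(b+Rr.apply([0,-.065,-.1875])))
print("tip seen s",s(360,355,.0353))
```

```text
[array([ 0.0116, -0.0704,  0.018 ]), array([-0.0124, -0.0691,  0.018 ]), array([ 0.0372, -0.0678,  0.018 ]), array([ 0.012 , -0.0443,  0.018 ])]
[array([ 0.0125, -0.0731,  0.018 ]), array([ 0.0346, -0.0648,  0.018 ]), array([-0.0088, -0.0835,  0.018 ]), array([-0.0041, -0.0484,  0.018 ]), array([ 0.0279, -0.0999,  0.018 ])]
tip seen w [ 0.0123 -0.0285  0.0353] bend [ 0.0129 -0.0348  0.055 ] pred bend [ 0.0131 -0.0294  0.0567]
tip seen s [ 0.0106 -0.0317  0.0353]
```

Run:
```python
from h import *
for yy,z in((-.0715,.034),(-.0715,.024),(-.0715,.017)):
    t,R=toolpose(m2w((.0122,yy,z)),MY,30); row(t,R)
```

```text
[-0.001, 0.0004, 0.0012, 0.0016, -0.0728, 0.0431] rows>=1.0
[-0.001, 0.0004, 0.0012, 0.0016, -0.0627, 0.0604] rows>=1.0
[-0.001, 0.0004, 0.0012, 0.0016, -0.0557, 0.0725] rows>=1.1
```

>>> {"op": "servo_tool", "data": {"moves": [[[0,0,0,0.001,-0.03,0.018,1],[0,0,0,0.0016,-0.055,0.033,1],[0,0,0,0.0016,-0.073,0.043,1],[0,0,0,0.0016,-0.073,0.043,1],[0,0,0,0.0016,-0.073,0.043,1]]]}}

```text
time_s: 11.15
ee_pos: [0.5852, -0.1632, 0.171]
eef_rot: [-2.617, -0.0, 2.943]
force: [-0.1, 0.1, -1.4]
grip_width: 0.0238
```

```bash
python3 look.py 8
```

```text
11.15 F [-0.1184  0.1352 -1.3639] 0.023816673646300072 rpy [-149.9216   -0.0171  168.65  ]
tip m [ 0.0122 -0.072   0.0344] bar m [0.0121 0.0783 0.1861]
side tip pred [349.4268 197.9238] in crop [355.9878 359.4666]
wrist tip pred [273.9384 180.9122] in crop [359.569  359.3852]
```

View pics/side8c.png

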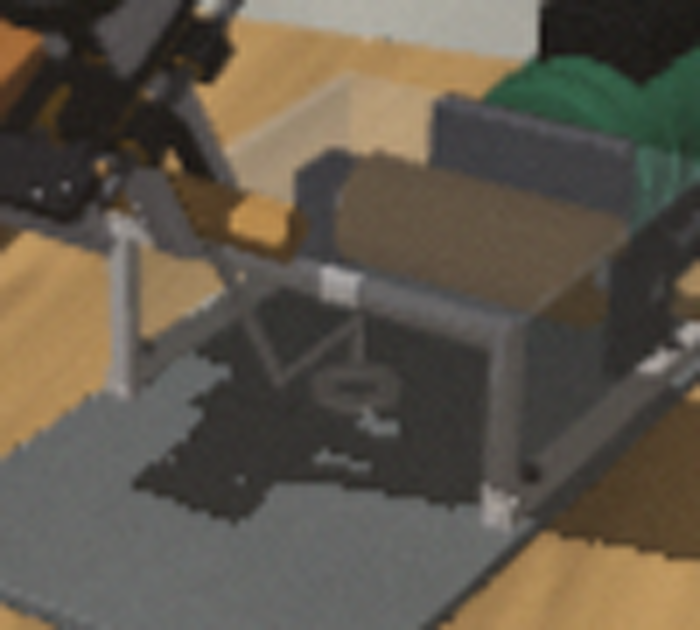

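View pics/wrist8c.png

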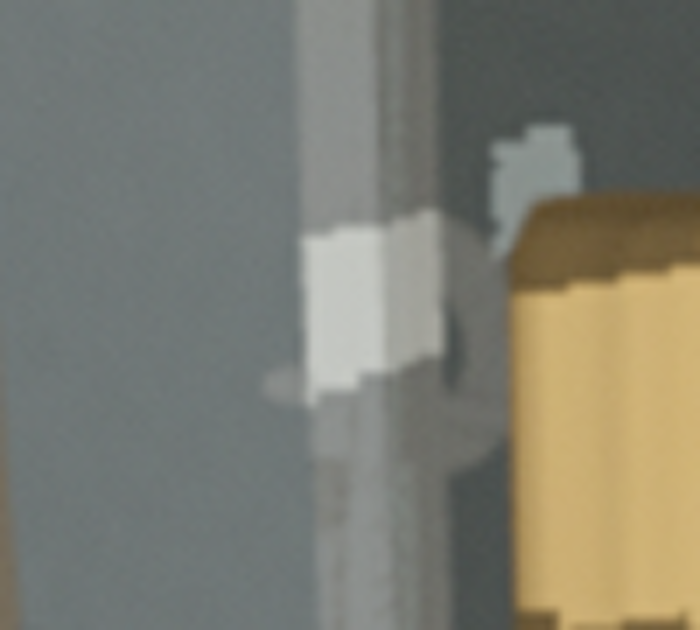

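The tip hangs over the bore: in the side crop it is at (360,362) and the washer centre at (355,387). I lower it gently.

>>> {"op": "servo_tool", "data": {"moves": [[[0,0,0,0,0.005,0.0087,1],[0,0,0,0,0.01,0.0173,1],[0,0,0,0,0.014,0.0245,1],[0,0,0,0,0.0172,0.03,1],[0,0,0,0,0.0172,0.03,1],[0,0,0,0,0.0172,0.03,1]]]}}

```text
time_s: 11.75
ee_pos: [0.5853, -0.1626, 0.1534]
eef_rot: [-2.617, -0.001, 2.945]
force: [-0.3, -0.6, -0.9]
grip_width: 0.0238
```

```bash
python3 look.py 9
```

```text
11.75 F [-0.2593 -0.6306 -0.9086] 0.023787544630244767 rpy [-149.9184   -0.043   168.718 ]
tip m [ 0.0124 -0.0713  0.0168] bar m [0.0122 0.0789 0.1685]
side tip pred [349.2023 202.0499] in crop [354.4162 353.3495]
wrist tip pred [274.3841 180.9099] in crop [355.689  359.3695]
```

View pics/side9c.png

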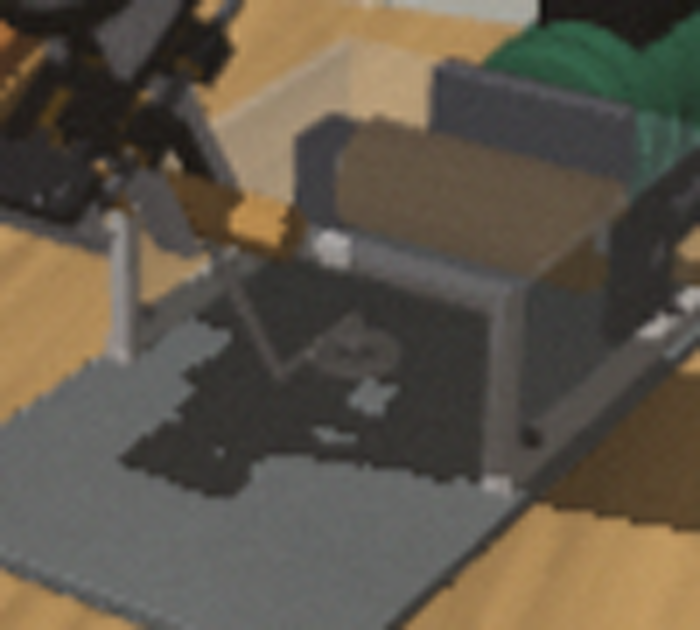

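The hook is in the bore and not yet loaded. I lower it 1.3 mm more and draw slowly.

>>> {"op": "servo_tool", "data": {"moves": [[[0,0,0,0,0.0013,0.0023,1],[0,0,0,0,0.0013,0.0023,1],[0,0,0,0,0.008,-0.0015,1],[0,0,0,0,0.018,-0.007,1],[0,0,0,0,0.03,-0.014,1],[0,0,0,0,0.042,-0.021,1],[0,0,0,0,0.054,-0.028,1],[0,0,0,0,0.066,-0.035,1],[0,0,0,0,0.078,-0.042,1],[0,0,0,0,0.09,-0.049,1],[0,0,0,0,0.09,-0.049,1]]]}}

```text
time_s: 12.77
ee_pos: [0.5958, -0.111, 0.1524]
eef_rot: [-2.617, 0.0, 2.946]
force: [0.8, 0.1, -1.2]
grip_width: 0.0239
```

```bash
python3 look.py 10
```

```text
12.7667 F [ 0.814   0.0694 -1.234 ] 0.0238972038345802 rpy [-149.9361    0.0035  168.7817]
tip m [ 0.0128 -0.0187  0.0158] bar m [0.0123 0.1315 0.1675]
side tip pred [341.5087 208.1973] in crop [356.5606 354.3814]
wrist tip pred [274.7027 181.18  ] in crop [357.9191 354.2597]
```

View pics/side10c.png

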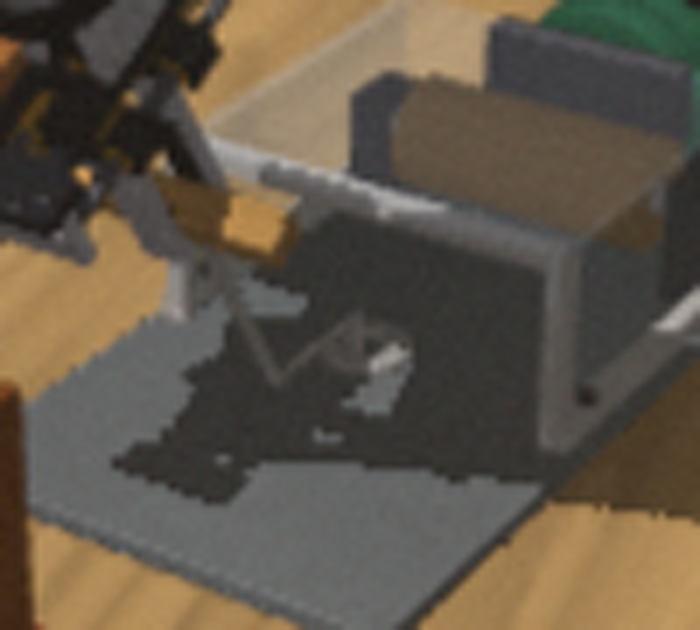

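View pics/wrist10c.png

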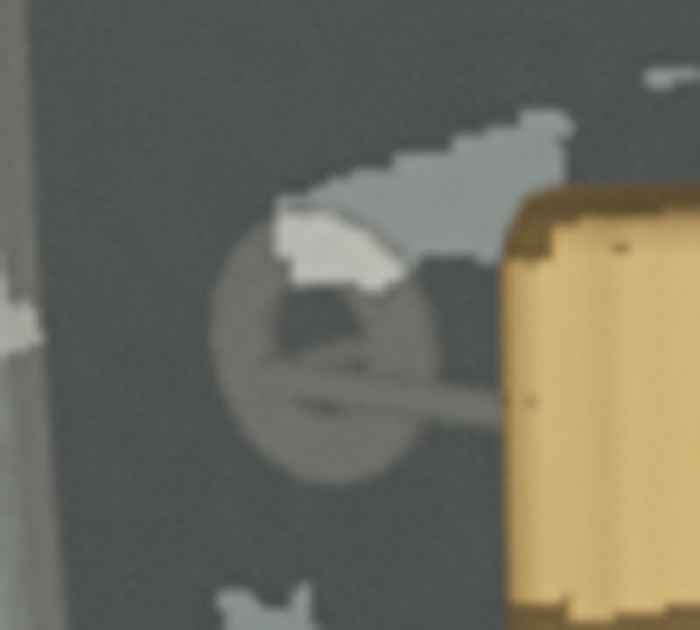

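The washer follows the hook. I continue drawing.

>>> {"op": "servo_tool", "data": {"moves": [[[0,0,0,0,0.008,-0.0046,1],[0,0,0,0,0.021,-0.012,1],[0,0,0,0,0.036,-0.0208,1],[0,0,0,0,0.052,-0.03,1],[0,0,0,0,0.068,-0.0393,1],[0,0,0,0,0.084,-0.0485,1],[0,0,0,0,0.1,-0.0577,1],[0,0,0,0,0.116,-0.067,1],[0,0,0,0,0.132,-0.0762,1],[0,0,0,0,0.148,-0.0854,1],[0,0,0,0,0.16,-0.0924,1],[0,0,0,0,0.17,-0.0982,1]]]}}

```text
time_s: 13.87
ee_pos: [0.6149, -0.015, 0.1523]
eef_rot: [-2.617, -0.0, 2.945]
force: [-0.2, -0.2, -1.8]
grip_width: 0.0238
```

>>> {"op": "servo_tool", "data": {"moves": [[[0,0,0,0,0,0,1],[0,0,0,0,0,0,1]]]}}

```text
time_s: 14.03
ee_pos: [0.615, -0.0147, 0.1522]
eef_rot: [-2.617, -0.0, 2.946]
force: [-0.3, 0.1, -0.2]
grip_width: 0.0236
```

```bash
python3 look.py 11
```

```text
14.0333 F [-0.3326  0.0722 -0.2189] 0.023551413510223475 rpy [-149.9295   -0.0089  168.7868]
tip m [0.0125 0.0795 0.0155] bar m [0.012  0.2298 0.1672]
side tip pred [326.3165 220.2086] in crop [355.2157 354.4599]
wrist tip pred [274.4999 181.1479] in crop [356.4993 354.0353]
```

View pics/side11c.png

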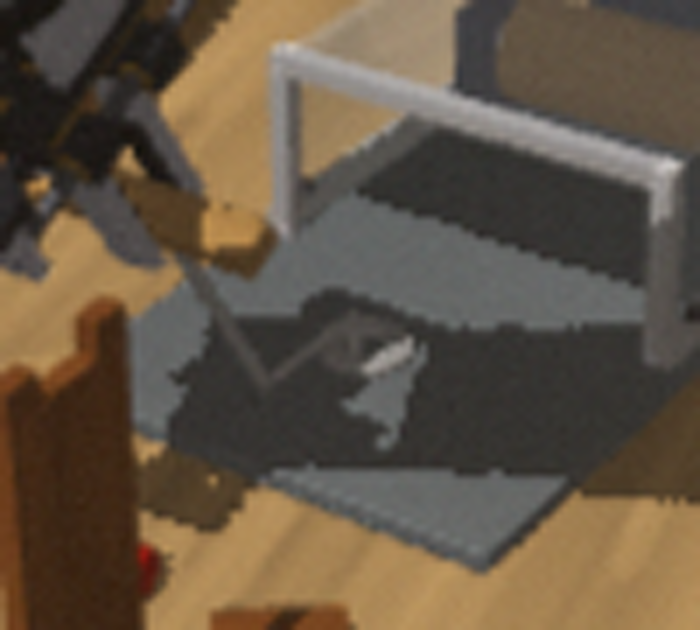

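View pics/wrist11c.png

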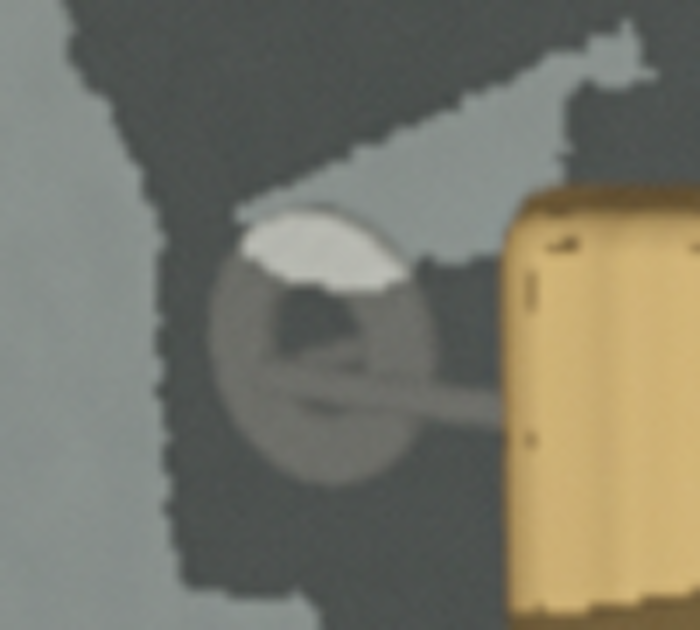

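The washer is out at y of about 70 mm. I centre the hook in the bore, lift it out and return towards the rack.

>>> {"op": "servo_tool", "data": {"moves": [[[0,0,0,0,-0.0087,0.005,1],[0,0,0,0,-0.0087,0.005,1],[0,0,0,0,-0.0137,-0.0037,1],[0,0,0,0,-0.0237,-0.021,1],[0,0,0,0,-0.0387,-0.047,1],[0,0,0,0,-0.054,-0.073,1],[0,0,0,0,-0.0687,-0.099,1],[0,0,0,0,-0.0687,-0.099,1]]]}}

```text
time_s: 14.8
ee_pos: [0.6149, -0.02, 0.2164]
eef_rot: [-2.618, 0.005, 2.945]
force: [0.2, 1.4, -0.3]
grip_width: 0.0236
```

```bash
python3 look.py 12
python3 - <<'E'
from h import *
R=down(172.57);row((.5842,.2054,.359),R);row((.60,.07,.35),R)
E
```

```text
14.8 F [ 0.1883  1.4476 -0.3246] 0.023641972229333896 rpy [-150.0086    0.2987  168.751 ]
tip m [0.0141 0.0745 0.0796] bar m [0.0129 0.2245 0.2315]
side tip pred [326.5958 203.6726] in crop [357.1709 357.7081]
wrist tip pred [273.3382 181.945 ] in crop [355.3675 359.6148]
[-0.3338, -0.0105, -0.0416, 0.1462, 0.2262, -0.4688] rows>=6.5
[-0.3338, -0.0105, -0.0416, 0.0624, 0.0107, -0.3232] rows>=4.2
```

View pics/wrist12.png

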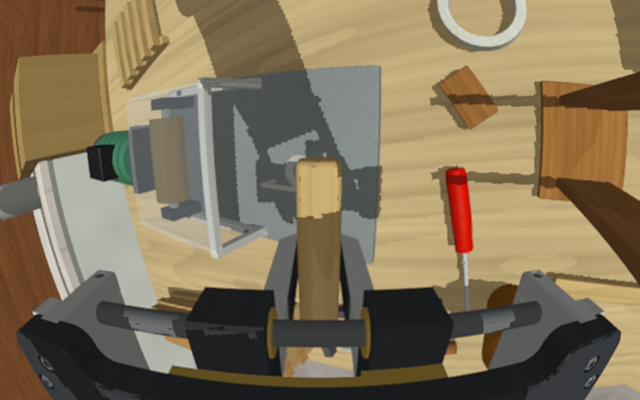

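>>> {"op": "servo_tool", "data": {"moves": [[[0,0,0,0,-0.03,-0.06,1],[-0.06,0,-0.01,0.01,-0.02,-0.12,1],[-0.13,0,-0.02,0.03,-0.01,-0.18,1],[-0.2,0,-0.03,0.045,0,-0.25,1],[-0.27,-0.01,-0.04,0.062,0.01,-0.323,1],[-0.334,-0.0105,-0.0416,0.08,0.055,-0.36,1],[-0.334,-0.0105,-0.0416,0.1,0.11,-0.395,1],[-0.334,-0.0105,-0.0416,0.12,0.165,-0.43,1],[-0.334,-0.0105,-0.0416,0.14,0.21,-0.46,1],[-0.334,-0.0105,-0.0416,0.146,0.226,-0.469,1],[-0.334,-0.0105,-0.0416,0.146,0.226,-0.469,1],[-0.334,-0.0105,-0.0416,0.146,0.226,-0.469,1]]]}}

```text
time_s: 15.9
ee_pos: [0.5843, 0.205, 0.3582]
eef_rot: [-3.141, -0.001, 3.012]
force: [-0.1, -0.5, -1.3]
grip_width: 0.0236
```

Run:
```python
from h import *
p,R,o=cur();print(o["time_s"],p,np.degrees(o["eef_rot"]),o["grip_width"])
R=down(172.57)
for z in(.359,.26,.2226): row((.5841,.2052,z),R)
c=cam("wrist","w13");s=cam("scene","s13");d=cam("side","d13");t,Rr,b=rodtip()
for c in(s,d):print(proj(c,t),proj(c,b))
crop(s,300,150,120,150,4,"s13c");crop(d,230,130,120,170,4,"d13c")
```

```text
15.9 [0.58432713 0.20498306 0.35823789] [-1.79969885e+02 -6.27094083e-02  1.72591149e+02] 0.02356805337872834
[-0.0003, -0.0007, 0.0002, 0.0005, 0.0004, -0.0015] rows>=0.0
[-0.0003, -0.0007, 0.0002, 0.0003, 0.0005, 0.1965] rows>=2.4
[-0.0003, -0.0007, 0.0002, 0.0002, 0.0005, 0.2713] rows>=3.3
[338.49755286 234.85020226] [359.1017455  196.05969512]
[284.15166406 228.89982313] [264.55034833 165.91559767]
```

View pics/s13c.png

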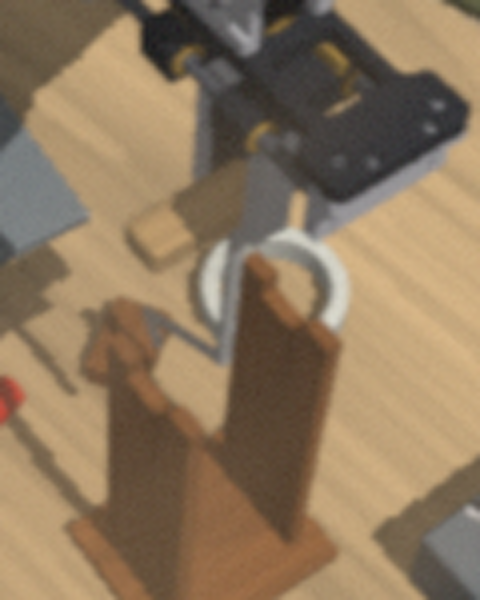

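View pics/d13c.png

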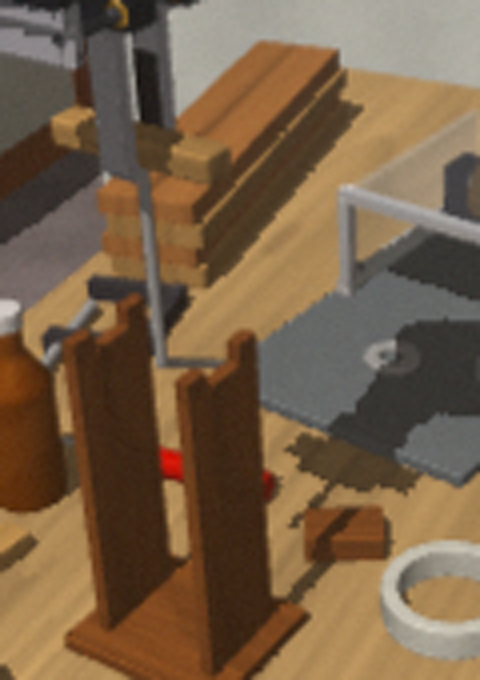

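View pics/w13.png

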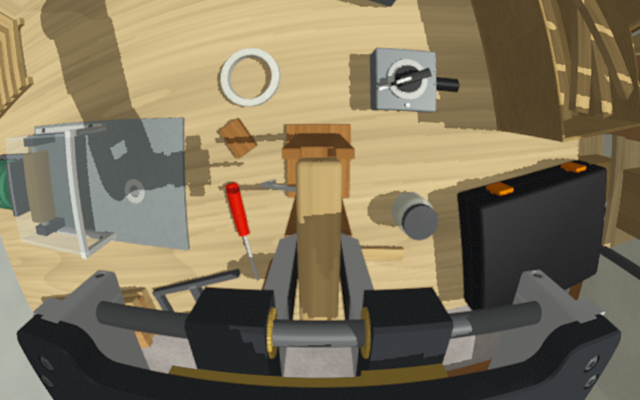

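Everything is aligned with the rack, so I lower the rod into the notches.

>>> {"op": "servo_tool", "data": {"moves": [[[0,0,0,0,0,0.06,1],[0,0,0,0,0,0.12,1],[0,0,0,0,0,0.17,1],[0,0,0,0,0,0.21,1],[0,0,0,0,0.0005,0.235,1],[0,0,0,0,0.0005,0.252,1],[0,0,0,0,0.0005,0.265,1],[0,0,0,0,0.0005,0.2715,1],[0,0,0,0,0.0005,0.2715,1],[0,0,0,0,0.0005,0.2715,1]]]}}

```text
time_s: 16.88
ee_pos: [0.5849, 0.2041, 0.2239]
eef_rot: [3.141, 0.001, 3.01]
force: [-0.2, 0.7, -0.5]
grip_width: 0.0237
```

Run:
```python
from h import *
p,R,o=cur();print(o["time_s"],p,np.degrees(o["eef_rot"]),o["grip_width"],o["force"])
s=cam("scene");d=cam("side")
crop(s,310,180,110,140,4,"s14c");crop(d,230,190,100,120,5,"d14c")
```

```text
16.8833 [0.58486001 0.20411836 0.22387759] [1.79978871e+02 3.77958874e-02 1.72463654e+02] 0.02374979973112575 [-0.21822689  0.66896688 -0.48745851]
```

View pics/d14c.png

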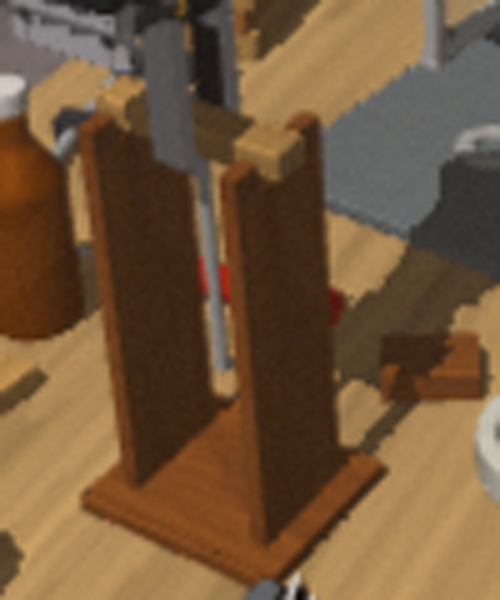

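View pics/s14c.png

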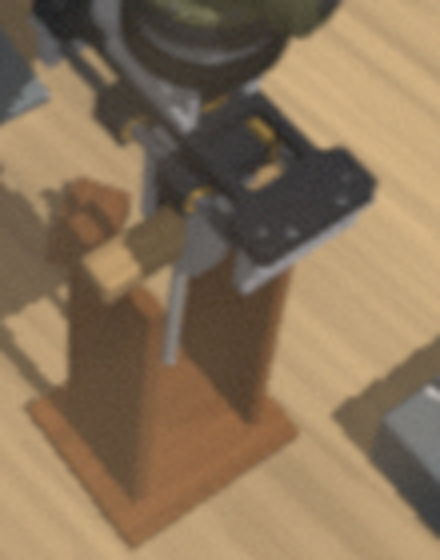

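>>> {"op": "servo_tool", "data": {"moves": [[[0,0,0,0,0,0.0015,1],[0,0,0,0,0,0.0025,1],[0,0,0,0,0,0.0025,1],[0,0,0,0,0,0.0025,0.65],[0,0,0,0,0,0.0025,0.5],[0,0,0,0,0,0.0025,0.4],[0,0,0,0,0,0.0025,0.4],[0,0,0,0,0,0.0025,0.4],[0,0,0,0,0,0.0025,0.4]]], "squeeze": 10}}

```text
time_s: 17.73
ee_pos: [0.5848, 0.2043, 0.2226]
eef_rot: [3.141, 0.001, 3.01]
force: [0.6, 0.5, -0.0]
grip_width: 0.056
```

>>> {"op": "servo_tool", "data": {"moves": [[[0,0,0,0,0,-0.02,0.4],[0,0,0,0,0,-0.06,0.4],[0,0,0,0,0,-0.12,0.3],[0,0,0,0,0,-0.18,0.2],[0,0,0,0,0,-0.24,0.1],[0,0,0,0,0,-0.25,0],[0,0,0,0,0,-0.25,0],[0,0,0,0,0,-0.25,0]]]}}

```text
time_s: 18.4
ee_pos: [0.5846, 0.2042, 0.3471]
eef_rot: [3.141, 0.0, 3.01]
force: [0.4, 0.5, -0.5]
grip_width: 0.092
```

Run:
```python
from h import *
p,R,o=cur();print(o["time_s"],p,o["grip_width"],o["force"])
c=cam("wrist","w15");crop(c,260,110,120,160,4.5,"w15c");crop(c,0,100,200,170,4,"w15m")
d=cam("side","d15");crop(d,230,180,160,190,4,"d15c")
```

```text
18.4 [0.58462433 0.20420385 0.34712159] 0.09202578553117054 [ 0.42535253  0.49657795 -0.49291936]
```

View pics/w15.png

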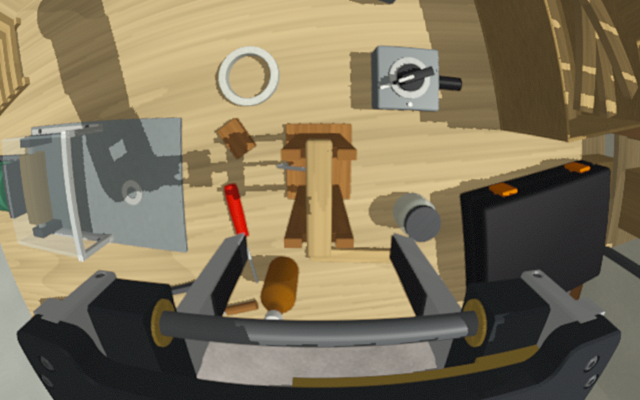

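View pics/d15c.png

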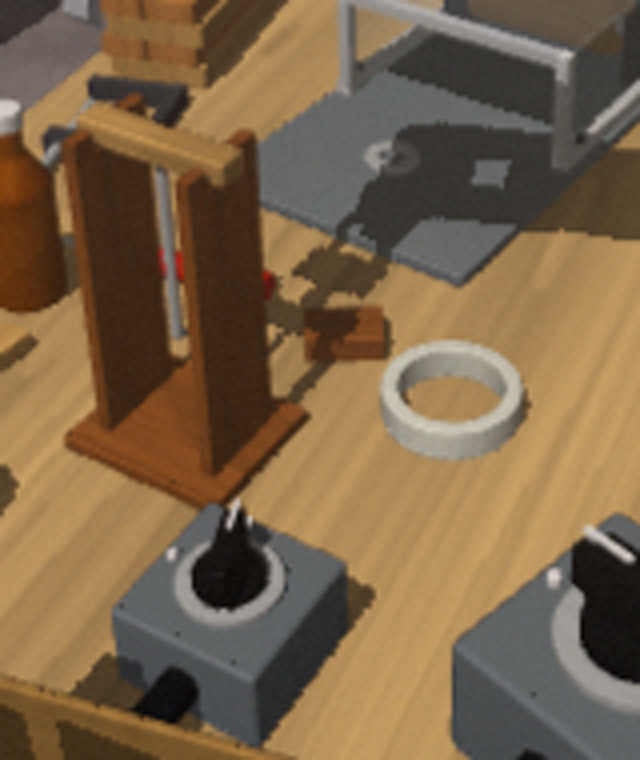

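View pics/w15c.png

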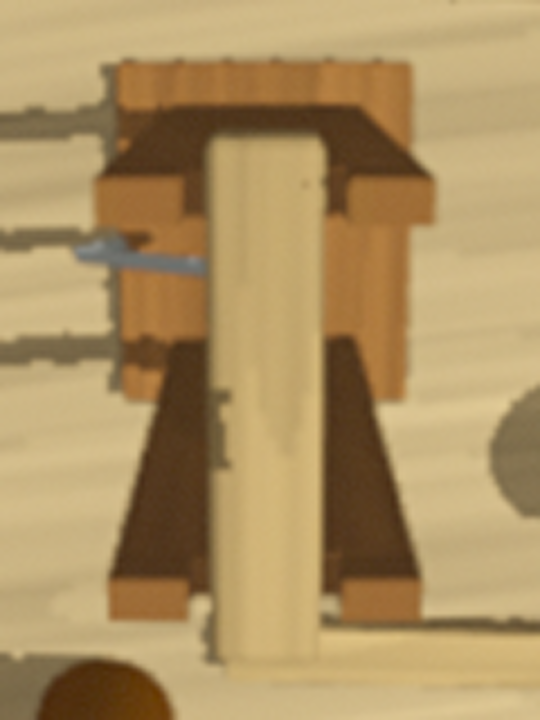

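View pics/w15m.png

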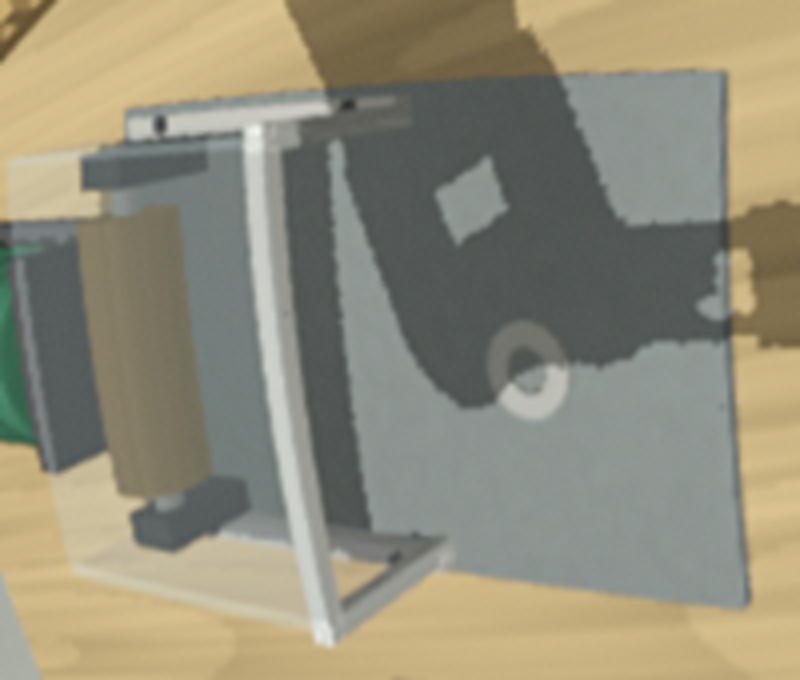

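The rod sits in both notches, the washer lies flat on the open plate and the bystanders look unmoved. One last numeric check, then I hand in.

Run:
```python
from h import *
np.set_printoptions(precision=4,suppress=True)
c=cam("wrist");crop(c,365,35,80,85,8,"w16i")
m=lambda x,y,z:w2m(onz(c,((x+.5)/4-.5,100+(y+.5)/4-.5),z))
print("washer",m(527,370,.018))
b=lambda x,y,z:onz(c,(260+(x+.5)/4.5-.5,110+(y+.5)/4.5-.5),z)[:2]
B=np.array([b(*p,.249) for p in((207,133),(324,133),(320,660),(214,660))]);print("bar",B.mean(0))
```

```text
washer [0.0107 0.072  0.018 ]
bar [0.5829 0.2053]
```

View pics/w16i.png

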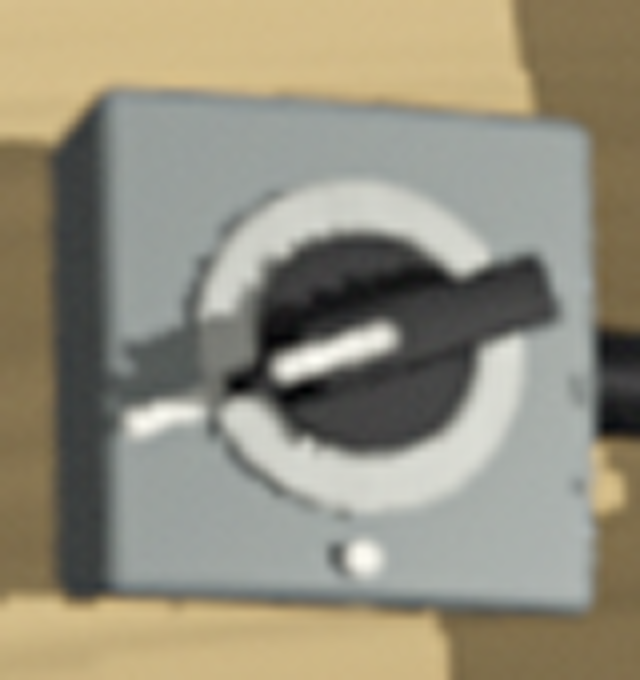

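```bash
python3 -c "
from station import hand_in
print(hand_in())"
```

```text
the job is handed in; nothing more can be done
None
```

I did the steps in order and handed the job in at about 18.5 s. No verdict came back.

- **Isolator:** I turned the smaller isolator's handle about 57° clockwise and released it. In the last picture the pointer line runs parallel to the OFF bar to within about 1°, which puts the joint at about 1.2 rad.
- **Washer:** I leaned the rod 30°, lowered the hook into the washer's bore and drew it out. The wrist force stayed below 2 N at every reading I took. The washer now lies flat on the open plate at about x = 11 mm, y = 72 mm in the machine frame, clear of the guard.
- **Rod:** It hangs back in both rack notches. The bar measures (0.583, 0.205) m against a seat estimate of (0.584, 0.205) m.
- **Robot and bench:** The gripper is open and about 125 mm above the rack, touching nothing. In the last pictures the bystanders I could see look unmoved; I did not measure them one by one.

None of my checks failed. Repeated measurements of the same points in different views agreed within about 2–4 mm.

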